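# Line up relays on a tilting row tray and gauge the row with the flip stop

## Task

Set up the loose relays for pin inspection: load every relay from the mat onto the tray, pins up, spread out with their long sides along the fence, then lift the tray's front handle so that they all slide into a single row flat against the fence, and let the tray down level again. Flip the stop down onto the fence, push the row along the fence until the relays sit end to end with no gaps and the first is up against the stop, then flip the stop back up, leaving the row where it was gauged. Leave the other things on the bench where they are.

Things in the scene. Friction and masses are not known exactly. Their poses are not given: they have to be found in the camera images.
- tray_datum (a point): Datum corner of the row tray: on the deck, where the fence's face meets the plane of the flip stop's face. Axes turn with the tray: +x square into the fence, +y along the fence towards the stop's end, +z up from the deck. Deck (polished aluminium, slippery): z = 0, from x = -150 mm to the fence face at x = 0, y = -225 to +25 mm. Fence 18 mm high, 10 mm thick, same length.
- tray_hinge (a point): Middle of the tray's hinge line, which is parallel to the fence, at x = 0, y = -100, z = -4 mm in the datum frame; axes as the datum's. Lips 6 mm high, 4 mm thick stand on the deck's front and end edges. When level the deck's top is 38 mm above the bench; deck 6 mm thick, on a fixed base 165 x 245 x 8 mm.
- tray (a joint): Angle of the tray about its hinge at the fence side: 0 = level, resting on posts; grows as the front handle is lifted, limit 0.8 rad. Lifting takes 3 to 6 N at the handle; let go, it sinks back level within about a second (damped hinge). Relays begin to slide to the fence at 0.2 to 0.3 rad; at 0.5 rad they slide briskly.
- tray_bar (a point): Middle of the tray's lifting handle: a black round bar 12 mm thick, 110 mm long, parallel to the fence, 45 mm in front of the deck's front edge (x = -195, y = -100, z = +8 mm in the datum frame), on two thin stays at its ends, free all round between them. It moves on a circle about the tray's hinge line. Axes as the datum's.
- stop (a joint): Angle of the flip stop, a steel L-shaped leaf hinged on top of the fence's +y end, 18 mm wide: 0 = down, its leg in front of the fence (2 to 24 mm out from it, lower edge 2 mm above the deck), its flat face at y = 0 of the datum frame, facing -y. Grows as it swings up and back, limit 1.9 rad, where its top is 70 mm above the deck. Starts up; turns a little stiffly and stays where it is left.
- stop_hinge (a point): Point on the flip stop's hinge line, which is parallel to the fence (x = +16, z = +25 mm in the datum frame, this point at y = +9 mm). Axes turn with the leaf; with the stop down they equal the datum's.
- stop_pin (a point): Middle of the free part of the flip stop's finger pin: black, round, 10 mm thick, parallel to the fence, free from y = 18 to 58 mm in the datum frame (beyond the ends of fence and deck), this point at y = 41 mm. With the stop down it is 40 mm in front of the stop's hinge line and 4 mm above it; it swings on a circle about that line.
- relay1_c (a point): Centre (half-way up) of a relay: a sealed black plastic block 22 mm wide (its x), 30 mm long (its y), 16 mm high (its z), about 35 g, with five short thin steel pins (4 mm) standing up from its top face. Starts pins up on the bench mat (2 mm thick) at any yaw. Three to five relays are there; the others are absent (None).
- relay2_c (a point): Centre (half-way up) of a relay: a sealed black plastic block 22 mm wide (its x), 30 mm long (its y), 16 mm high (its z), about 35 g, with five short thin steel pins (4 mm) standing up from its top face. Starts pins up on the bench mat (2 mm thick) at any yaw. Three to five relays are there; the others are absent (None).
- relay3_c (a point): Centre (half-way up) of a relay: a sealed black plastic block 22 mm wide (its x), 30 mm long (its y), 16 mm high (its z), about 35 g, with five short thin steel pins (4 mm) standing up from its top face. Starts pins up on the bench mat (2 mm thick) at any yaw. Three to five relays are there; the others are absent (None).
- relay4_c (a point): Centre (half-way up) of a relay: a sealed black plastic block 22 mm wide (its x), 30 mm long (its y), 16 mm high (its z), about 35 g, with five short thin steel pins (4 mm) standing up from its top face. Starts pins up on the bench mat (2 mm thick) at any yaw. Three to five relays are there; the others are absent (None).
- relay5_c (a point): Centre (half-way up) of a relay: a sealed black plastic block 22 mm wide (its x), 30 mm long (its y), 16 mm high (its z), about 35 g, with five short thin steel pins (4 mm) standing up from its top face. Starts pins up on the bench mat (2 mm thick) at any yaw. Three to five relays are there; the others are absent (None).
- transformer_c (a point): Bystander, leave alone: a small transformer among the relays on the mat, larger than they are (34 x 46 x 26 mm, grey core with a yellowish winding), 0.22 kg; centre.
- capacitor_center (a point): Bystander, leave alone: an upright dark round capacitor can, 35 mm across, 50 mm high, at the left; centre.
- screwdriver_grip (a point): Bystander, leave alone: a screwdriver 190 mm long with a pale yellow handle, lying beyond the tray; a point on its handle.
- solder_reel: Bystander, leave alone: a reel of solder wire, 60 mm across, 40 mm high, beyond the tray; centre of its underside.
Mind the look-alikes: they are no part of the job. Leave any purple look-alike of the part that bears relay3_c alone.

How it is judged:
On the way, in this order (a step that is already met when the one before it is completed fails the run):
1. all the relays are on the tray, pins up, and the tipped tray (more than 0.2 rad) has them lying in a row against the fence (value of joint tray above 0.2 rad and x of each of relay1_c, relay2_c, relay3_c, relay4_c, relay5_c in the frame of tray_datum above -0.014 m and z of relay1_c in the frame of tray_datum between 0.003 and 0.012 m and z of relay2_c in the frame of tray_datum between 0.003 and 0.012 m and z of relay3_c in the frame of tray_datum between 0.003 and 0.012 m and z of relay4_c in the frame of tray_datum between 0.003 and 0.012 m and z of relay5_c in the frame of tray_datum between 0.003 and 0.012 m and angle between the y axis of each of relay1_c, relay2_c, relay3_c, relay4_c, relay5_c and the y axis of tray_datum, either way round below 0.12 rad and angle between the z axis of each of relay1_c, relay2_c, relay3_c, relay4_c, relay5_c and the z axis of tray_datum, either way round below 0.12 rad), for 0.2 s.
2. the tray is let down level with the row still against the fence (value of joint tray below 0.03 rad and x of each of relay1_c, relay2_c, relay3_c, relay4_c, relay5_c in the frame of tray_datum above -0.014 m and z of relay1_c in the frame of tray_datum between 0.003 and 0.012 m and z of relay2_c in the frame of tray_datum between 0.003 and 0.012 m and z of relay3_c in the frame of tray_datum between 0.003 and 0.012 m and z of relay4_c in the frame of tray_datum between 0.003 and 0.012 m and z of relay5_c in the frame of tray_datum between 0.003 and 0.012 m and angle between the y axis of each of relay1_c, relay2_c, relay3_c, relay4_c, relay5_c and the y axis of tray_datum, either way round below 0.12 rad and angle between the z axis of each of relay1_c, relay2_c, relay3_c, relay4_c, relay5_c and the z axis of tray_datum, either way round below 0.12 rad), for 0.2 s.
3. the stop is down on the fence and the row is pushed up to it, end to end (all of step 2 and value of joint stop below 0.1 rad and y of each of relay1_c, relay2_c, relay3_c, relay4_c, relay5_c in the frame of tray_datum below -0.012 m and y of any of relay1_c, relay2_c, relay3_c, relay4_c, relay5_c in the frame of tray_datum above -0.0185 m and (distance between relay1_c and relay2_c below 0.0325 m or distance between relay1_c and relay3_c below 0.0325 m or distance between relay1_c and relay4_c below 0.0325 m or distance between relay1_c and relay5_c below 0.0325 m) and (distance between relay2_c and relay1_c below 0.0325 m or distance between relay2_c and relay3_c below 0.0325 m or distance between relay2_c and relay4_c below 0.0325 m or distance between relay2_c and relay5_c below 0.0325 m) and (distance between relay3_c and relay1_c below 0.0325 m or distance between relay3_c and relay2_c below 0.0325 m or distance between relay3_c and relay4_c below 0.0325 m or distance between relay3_c and relay5_c below 0.0325 m) and (distance between relay4_c and relay1_c below 0.0325 m or distance between relay4_c and relay2_c below 0.0325 m or distance between relay4_c and relay3_c below 0.0325 m or distance between relay4_c and relay5_c below 0.0325 m) and (distance between relay5_c and relay1_c below 0.0325 m or distance between relay5_c and relay2_c below 0.0325 m or distance between relay5_c and relay3_c below 0.0325 m or distance between relay5_c and relay4_c below 0.0325 m) and (y of relay1_c in the frame of tray_datum above -0.052 m or distance between relay1_c and relay2_c between 0.05 and 0.0645 m or distance between relay1_c and relay3_c between 0.05 and 0.0645 m or distance between relay1_c and relay4_c between 0.05 and 0.0645 m or distance between relay1_c and relay5_c between 0.05 and 0.0645 m) and (y of relay2_c in the frame of tray_datum above -0.052 m or distance between relay2_c and relay1_c between 0.05 and 0.0645 m or distance between relay2_c and relay3_c between 0.05 and 0.0645 m or distance between relay2_c and relay4_c between 0.05 and 0.0645 m or distance between relay2_c and relay5_c between 0.05 and 0.0645 m) and (y of relay3_c in the frame of tray_datum above -0.052 m or distance between relay3_c and relay1_c between 0.05 and 0.0645 m or distance between relay3_c and relay2_c between 0.05 and 0.0645 m or distance between relay3_c and relay4_c between 0.05 and 0.0645 m or distance between relay3_c and relay5_c between 0.05 and 0.0645 m) and (y of relay4_c in the frame of tray_datum above -0.052 m or distance between relay4_c and relay1_c between 0.05 and 0.0645 m or distance between relay4_c and relay2_c between 0.05 and 0.0645 m or distance between relay4_c and relay3_c between 0.05 and 0.0645 m or distance between relay4_c and relay5_c between 0.05 and 0.0645 m) and (y of relay5_c in the frame of tray_datum above -0.052 m or distance between relay5_c and relay1_c between 0.05 and 0.0645 m or distance between relay5_c and relay2_c between 0.05 and 0.0645 m or distance between relay5_c and relay3_c between 0.05 and 0.0645 m or distance between relay5_c and relay4_c between 0.05 and 0.0645 m)), for 0.2 s.
4. the stop is flipped up again (value of joint stop above 1.2 rad), for 0.2 s.
At the end, for the whole second after the job is handed in: Tray level (under 0.03 rad), stop up (over 1.2 rad), every relay on the deck, pins up, long side against the fence (3 mm, 0.12 rad), the first within 3 mm of the plane of the stop's face, the rest end to end behind it (gaps under 2.5 mm) (all of step 2 and value of joint stop above 1.2 rad and y of each of relay1_c, relay2_c, relay3_c, relay4_c, relay5_c in the frame of tray_datum below -0.012 m and y of any of relay1_c, relay2_c, relay3_c, relay4_c, relay5_c in the frame of tray_datum above -0.0185 m and (distance between relay1_c and relay2_c below 0.0325 m or distance between relay1_c and relay3_c below 0.0325 m or distance between relay1_c and relay4_c below 0.0325 m or distance between relay1_c and relay5_c below 0.0325 m) and (distance between relay2_c and relay1_c below 0.0325 m or distance between relay2_c and relay3_c below 0.0325 m or distance between relay2_c and relay4_c below 0.0325 m or distance between relay2_c and relay5_c below 0.0325 m) and (distance between relay3_c and relay1_c below 0.0325 m or distance between relay3_c and relay2_c below 0.0325 m or distance between relay3_c and relay4_c below 0.0325 m or distance between relay3_c and relay5_c below 0.0325 m) and (distance between relay4_c and relay1_c below 0.0325 m or distance between relay4_c and relay2_c below 0.0325 m or distance between relay4_c and relay3_c below 0.0325 m or distance between relay4_c and relay5_c below 0.0325 m) and (distance between relay5_c and relay1_c below 0.0325 m or distance between relay5_c and relay2_c below 0.0325 m or distance between relay5_c and relay3_c below 0.0325 m or distance between relay5_c and relay4_c below 0.0325 m) and (y of relay1_c in the frame of tray_datum above -0.052 m or distance between relay1_c and relay2_c between 0.05 and 0.0645 m or distance between relay1_c and relay3_c between 0.05 and 0.0645 m or distance between relay1_c and relay4_c between 0.05 and 0.0645 m or distance between relay1_c and relay5_c between 0.05 and 0.0645 m) and (y of relay2_c in the frame of tray_datum above -0.052 m or distance between relay2_c and relay1_c between 0.05 and 0.0645 m or distance between relay2_c and relay3_c between 0.05 and 0.0645 m or distance between relay2_c and relay4_c between 0.05 and 0.0645 m or distance between relay2_c and relay5_c between 0.05 and 0.0645 m) and (y of relay3_c in the frame of tray_datum above -0.052 m or distance between relay3_c and relay1_c between 0.05 and 0.0645 m or distance between relay3_c and relay2_c between 0.05 and 0.0645 m or distance between relay3_c and relay4_c between 0.05 and 0.0645 m or distance between relay3_c and relay5_c between 0.05 and 0.0645 m) and (y of relay4_c in the frame of tray_datum above -0.052 m or distance between relay4_c and relay1_c between 0.05 and 0.0645 m or distance between relay4_c and relay2_c between 0.05 and 0.0645 m or distance between relay4_c and relay3_c between 0.05 and 0.0645 m or distance between relay4_c and relay5_c between 0.05 and 0.0645 m) and (y of relay5_c in the frame of tray_datum above -0.052 m or distance between relay5_c and relay1_c between 0.05 and 0.0645 m or distance between relay5_c and relay2_c between 0.05 and 0.0645 m or distance between relay5_c and relay3_c between 0.05 and 0.0645 m or distance between relay5_c and relay4_c between 0.05 and 0.0645 m) and angle between each of relay1_c, relay2_c, relay3_c, relay4_c, relay5_c's own z axis and vertical below 0.12 rad); the robot touches nothing.
It fails at once if the transformer is moved more than 3 cm (distance of transformer_c from where it was at the start of the episode above 0.03 m).
It fails at once if the capacitor is moved more than 3 cm (distance of capacitor_center from where it was at the start of the episode above 0.03 m).
It fails at once if the screwdriver is moved more than 3 cm (distance of screwdriver_grip from where it was at the start of the episode above 0.03 m).
It fails at once if the solder reel is moved more than 3 cm (distance of solder_reel from where it was at the start of the episode above 0.03 m).
Of relay1, relay2, relay3, relay4, relay5 only 3 to 5 are there at a start; the rules pass over those that are not, and their reading is None.
At some moment in a run one of relay1, relay2, relay3, relay4, relay5 may be knocked a few centimetres aside while the robot is not near it.
Once in a run the grip may slacken for a moment while it holds something.
It also fails if it takes over 210 s, if anything falls off the work surface, if the arm or the gripper's body presses on something with over 40 N, if the wrist force passes 120 N, or if a joint passes its speed limit or range.

## Robot

A 6-joint arm with a two-finger parallel gripper is mounted at the origin on the work surface. World frame = base frame: x ahead of the robot, y to its left, z up, the work surface at z = 0. Lengths are in m, angles in rad, forces in N, time in s.
With the tool pointing down it reaches from about 0.425 to 0.95 m from the base axis. Payload 3.5 kg.
Tool frame: the origin (TCP) lies at the very end of the fingers, on their centre line; the grasp point (between the pads) lies 19 mm behind it; z points along the fingers, y is the direction in which the jaws open and shut (so a half turn about z gives the same grasp; the last joint's range is limited). The gripper opens to 85 mm and grips with 20 to 120 N. Pads are 22 mm wide; open, the fingers measure 114 mm over their backs; the gripper's body (76 mm by 85 mm) begins 54 mm behind the grasp point. The pads swing forward as they close: fully open they stand 13 mm farther back than shut.
Start: joints at [-1.282, 0.286, 1.577, -0, 1.279, -0.15], TCP at [0.287, -0.611, 0.231] pointing down, gripper open.
Joint ranges: [-2.77, 2.77], [-0.9, 2.22], [0.21, 2.48], [-1.53, 4.67], [0.24, 2.81], [-2.84, 2.84]. Speed limits (rad/s): [2.79, 2.79, 3.14, 3.14, 3.14, 3.14].

## Interface

Orientations are given as a unit quaternion [x, y, z, w].
In Python, from plant import get_state, read_camera, get_calibration, ticket, search_frame, cut_out, pinpoint gives the robot as it stands.
- The arm moves only by the tool move_arm, never from a script. Its argument "plan" is a list that holds one entry, the list of rows, each a list of 7 numbers: the turn, a rotation vector about the tool's x, y, z in degrees, then the shift along the tool's x, y, z in m, then the finger opening in m, from 0 to 0.0854. In form: [[[ax, ay, az, x, y, z, hand], ...]]. A call has exactly 5 rows; each row is the pose to reach, as a shift and turn from the pose measured when the call began, along the tool's axes at that moment; what a row does not reach only later rows make up. A row lasts 1/8 s, in which the tool goes at most 62.5 mm and 10.7 degrees, less where a joint would pass 70% of its speed; a pose out of reach is approached as far as the arm can. A call with a gripper value outside its range is refused whole. The fingers move at their own pace and stop on an object; "force" is the grip in N (left out, the last holds). Time passes only in rows, so rows that repeat a pose let the fingers close, or fill a call up. It gives the time, the measured TCP pose, the force and the opening at its end, in the units of the state.
- get_state(): the state, without advancing time (a new reading comes with each control period).
- read_camera(name): name is "scene" or "side" or "wrist"; returns the picture (384x512x3 uint8, red, green, blue); there is no depth.
- get_calibration(name): a dict with "mtx" (3x3 intrinsics, pixels), "extrinsics" (4x4, takes a point from camera to world coordinates); the wrist camera has in their place "hand_eye" (4x4, takes a point from camera to tool coordinates, whose origin is the TCP and whose axes are the flange's). Camera axes: x right, y up, looking along -z (the intrinsics and any distortion apply to the point x, -y, -z); pixel columns grow to the right and rows downward; lengths in m; the calibration is good to about 2 mm. A picture is of the moment at which its call begins: read the wrist's pose just before it. get_calibration takes no time and is no camera call.
- ticket.sign_off(): hands the job in, once; it reports no verdict.
Trained networks look in the newest picture that a camera, given by its name, has taken for a name from the list of things; names that differ only in an ending like _2 or _b are one class to them, and where a whole thing is asked for, a point or a joint stands for the part that bears it (a point fixed in the world has none). Each returns a list of dicts, best first, with "p" (0 to 1); they miss things now and then, are a little off and sometimes report something else, mostly with a low value. They report only what shows in the picture. A call takes as long as a camera call. They do not tell look-alikes from the thing itself.
- search_frame(camera, query): "centre" ([column, row] in pixels, amid what is visible of it).
- cut_out(camera, query): "pixels" (384x512 bool, what is visible of it) and "centre" ([column, row] in pixels, amid what is visible of it).
- pinpoint(camera, query): "centre" ([column, row] in pixels: a listed point, or the origin of a listed thing).
The state is a dict: "time": time; "qpos": joint angles; "dq": joint speeds; "joint_efforts": joint torques, N m; "eef_pos": TCP position; "tcp_rot": TCP orientation; "contact_force": force on the tool from outside, world axes, zero at the start; "wrist_torque": the same for the moment, N m; "opening": opening from 0.0 (shut) to 1.0 (fully open).
Only numpy, scipy, OpenCV 4.12 (cv2) and the standard library are available. Lean on these libraries where they do the work, as an engineer would, in place of code of your own. Each camera call takes 0.05 s, during which the arm holds its last target.

## Working session

There is one attempt and no reset: what is moved stays moved. The work goes in short steps, Python scripts to look and compute and a tool call to move; the robot and the scene stay as the last step left them, time stands still between calls to the robot, and variables do not carry over. Pictures are saved under pics/ and viewed, and the job is handed in when it is done.

Besides the shell and the picture viewer there is one more tool, called after "Call:" as name(argument=value, ...), one argument or row to a line, values as JSON. move_arm: Moves the arm, as the interface text tells. Its arguments: {"type":"object","properties":{"plan":{"type":"array","items":{"type":"array","items":{"type":"array","items":{"type":"number"}}}},"force":{"type":"number"}},"required":["plan"]}

```bash
ls; mkdir -p pics; cat > h.py <<'E'
import numpy as np, cv2
from plant import *
from scipy.spatial.transform import Rotation as R
def save(n,cam):
    im=read_camera(cam); cv2.imwrite(f'pics/{n}.png',cv2.cvtColor(im,cv2.COLOR_RGB2BGR)); return im
def campose(cam,st=None):
    c=get_calibration(cam)
    if 'extrinsics' in c: return np.array(c['mtx']),np.array(c['extrinsics']),c
    st=st or get_state()
    T=np.eye(4);T[:3,:3]=R.from_quat(st['tcp_rot']).as_matrix();T[:3,3]=st['eef_pos']
    return np.array(c['mtx']),T@np.array(c['hand_eye']),c
def ray(cam,px,st=None):
    K,E,c=campose(cam,st)
    d=np.array(c.get('dist',c.get('distortion',np.zeros(5))),float)
    u=cv2.undistortPoints(np.array([[px]],float),K,d)[0,0]
    v=E[:3,:3]@np.array([u[0],-u[1],-1.]); return E[:3,3],v
def onz(cam,px,z,st=None):
    o,v=ray(cam,px,st); return o+v*(z-o[2])/v[2]
def proj(cam,P,st=None):
    K,E,c=campose(cam,st)
    q=np.linalg.inv(E)@np.append(P,1); p=K@np.array([q[0],-q[1],-q[2]]); return p[:2]/p[2]
E
python3 - <<'E'
from h import *
print(get_state())
for c in ['scene','side','wrist']:
    print(c,get_calibration(c)); save(c+'0',c)
E
```

```text
pics
{'time': 0.0, 'qpos': array([-1.28200950e+00,  2.87159685e-01,  1.57821056e+00,  2.99404688e-05,
        1.27862186e+00, -1.50014049e-01]), 'dq': array([-1.83655924e-04, -2.07583923e-04,  4.41758071e-04, -1.50663601e-03,
       -9.64600755e-04, -3.08603464e-05]), 'joint_efforts': array([-2.10605838e-03, -4.05982983e+01, -2.92625624e+01, -2.46744294e-04,
        5.77288694e-03,  9.48431307e-07]), 'eef_pos': array([ 0.28660677, -0.61038508,  0.22993302]), 'tcp_rot': array([ 9.76028356e-01,  2.17640091e-01, -6.88817894e-05, -1.19783328e-03]), 'contact_force': array([ 0.35231971, -0.62523284, -0.8964346 ]), 'wrist_torque': array([ 0.03260191, -0.02640064,  0.04739684]), 'opening': 0.9971336940045128}
scene {'mtx': array([[386.35654008,   0.        , 254.66495593],
       [  0.        , 386.35654008, 192.24462975],
       [  0.        ,   0.        ,   1.        ]]), 'extrinsics': array([[ 0.73577835, -0.50419664,  0.45212384,  1.04168064],
       [ 0.67691146,  0.56777008, -0.46843144, -0.53053301],
       [-0.02052084,  0.65070952,  0.75904942,  0.9107108 ],
       [ 0.        ,  0
[... 290 characters left out ...]
[-0.15574384,  0.667515  , -0.72812607, -0.70261438],
       [ 0.00418933,  0.73756053,  0.67526803,  0.69396871],
       [ 0.        ,  0.        ,  0.        ,  1.        ]])}
wrist {'mtx': array([[306.64479857,   0.        , 253.24177711],
       [  0.        , 306.64479857, 197.65225273],
       [  0.        ,   0.        ,   1.        ]]), 'hand_eye': array([[ 8.28767693e-05,  9.49951957e-01,  3.12396018e-01,
         7.91709000e-02],
       [ 9.99999886e-01,  6.81320044e-05, -4.72473663e-04,
         8.74180867e-04],
       [-4.70111448e-04,  3.12396021e-01, -9.49951843e-01,
        -1.42809194e-01],
       [ 0.00000000e+00,  0.00000000e+00,  0.00000000e+00,
         1.00000000e+00]])}
```

View pics/scene0.png

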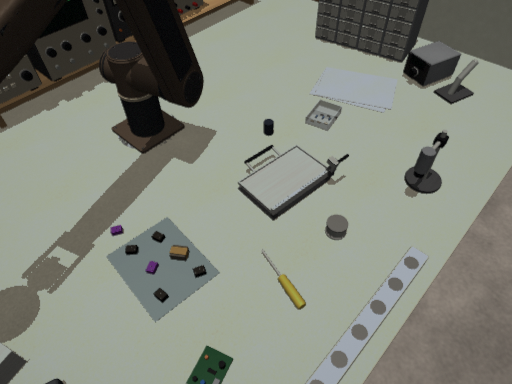

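View pics/side0.png

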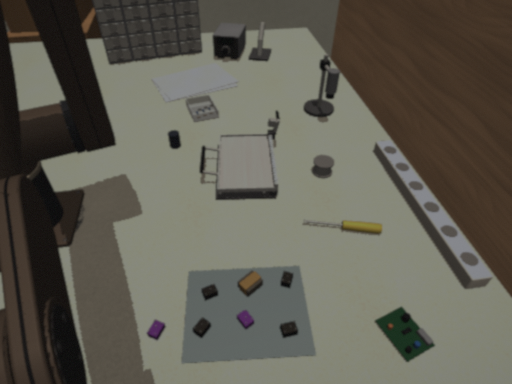

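View pics/wrist0.png

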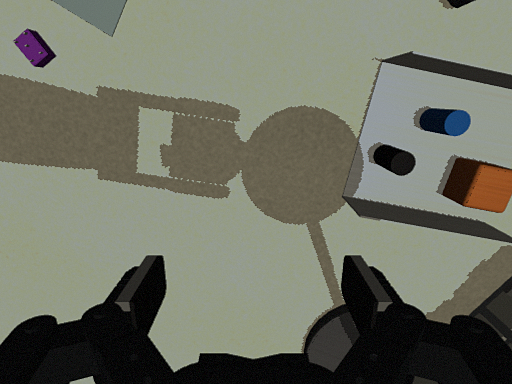

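The scene camera shows four black relays on the mat at about (159,237), (132,249), (200,270) and (161,295). There are two purple look-alikes at (152,267) and (117,230), and the transformer is at (179,252). The tray is around (290,180), with its handle at (260,155) towards the robot and its stop at (335,163). Next I'll localise them.

```bash
python3 - <<'E'
from h import *
for cam in ['scene','side']:
    read_camera(cam)
    for q,z in [('relay1_c',.010),('transformer_c',.015),('tray_datum',.038),('tray_hinge',.034),('tray_bar',.046),('stop_pin',.09),('capacitor_center',.025)]:
        for r in pinpoint(cam,q):
            if r['p']>.2: print(cam,q,round(r['p'],2),np.round(r['centre'],1),np.round(onz(cam,r['centre'],z),4))
print(get_state()['time'])
E
```

```text
scene transformer_c 0.67 [179.8 250.4] [ 0.4969 -0.2661  0.015 ]
scene tray_datum 0.89 [324.2 173.1] [0.6299 0.2082 0.038 ]
scene tray_hinge 0.57 [298.8 194.1] [0.6224 0.0922 0.034 ]
scene tray_bar 0.77 [262. 152.] [0.4282 0.1451 0.046 ]
scene stop_pin 0.69 [343.6 158. ] [0.6611 0.2535 0.09  ]
scene capacitor_center 0.47 [267.3 129.1] [0.3497 0.2603 0.025 ]
side transformer_c 0.8 [250.8 281.3] [ 0.5032 -0.2692  0.015 ]
side tray_datum 0.55 [267.9 140.6] [0.6299 0.1992 0.038 ]
side tray_hinge 0.69 [269.4 158.4] [0.6187 0.1171 0.034 ]
side tray_bar 0.75 [205.2 156.9] [0.4348 0.1366 0.046 ]
side stop_pin 0.47 [277.8 114.9] [0.6704 0.257  0.09  ]
0.95
```

```bash
cat >> h.py <<'E'
def toolR(psi_deg): return R.from_euler('z',psi_deg,degrees=True)*R.from_euler('x',180,degrees=True)
def rel(pos,psi_deg,tilt=None,st=None):
    "rotvec deg + shift in tool axes to reach world pose"
    st=st or get_state(); R0=R.from_quat(st['tcp_rot']); Rt=toolR(psi_deg)
    if tilt is not None: Rt=R.from_rotvec(tilt,degrees=True)*Rt
    rv=(R0.inv()*Rt).as_rotvec(degrees=True); s=R0.inv().apply(np.array(pos)-st['eef_pos'])
    print('REL',np.round(rv,1).tolist(),np.round(s,4).tolist()); return rv,s
def where():
    s=get_state(); x=R.from_quat(s['tcp_rot']).as_matrix()
    print('t',round(s['time'],2),'tcp',np.round(s['eef_pos'],4),'psi',round(np.degrees(np.arctan2(x[1,0],x[0,0])),1),'zax',np.round(x[:,2],3),'F',np.round(s['contact_force'],1),'op',round(s['opening'],3),'q6',round(s['qpos'][5],2))
E
python3 - <<'E'
from h import *
where()
for p in [(159,237),(132,249),(200,270),(161,295),(152,267)]: print(p,np.round(onz('scene',p,.010),3))
for p in [(209,292),(202,328),(287,279),(289,329),(245,319)]: print(p,np.round(onz('side',p,.010),3))
rel([.49,-.31,.2],60)
E
```

```text
t 0.95 tcp [ 0.2868 -0.611   0.2313] psi 25.1 zax [ 0.  0. -1.] F [ 0.   0.  -0.4] op 1.003 q6 -0.15
(159, 237) [ 0.416 -0.275  0.01 ]
(132, 249) [ 0.392 -0.35   0.01 ]
(200, 270) [ 0.58  -0.268  0.01 ]
(161, 295) [ 0.559 -0.382  0.01 ]
(152, 267) [ 0.478 -0.348  0.01 ]
(209, 292) [ 0.413 -0.278  0.01 ]
(202, 328) [ 0.394 -0.355  0.01 ]
(287, 279) [ 0.582 -0.272  0.01 ]
(289, 329) [ 0.56  -0.383  0.01 ]
(245, 319) [ 0.479 -0.349  0.01 ]
REL [-0.0, -0.0, -34.9] [0.3118, -0.1862, 0.0313]
```

Call:
move_arm(
  plan=[
    [[0,0,-34.9,0.312,-0.186,0.031,0.085],[0,0,-34.9,0.312,-0.186,0.031,0.085],[0,0,-34.9,0.312,-0.186,0.031,0.085],[0,0,-34.9,0.312,-0.186,0.031,0.085],[0,0,-34.9,0.312,-0.186,0.031,0.085]],
  ],
)

```text
time: 1.58
eef_pos: [0.4621, -0.3514, 0.2049]
tcp_rot: [0.866, 0.5, 0.0, 0.0]
contact_force: [0.2, -0.1, -0.6]
opening: 0.993
```

```bash
python3 - <<'E'
from h import *
where()
rel([.49,-.31,.2],60)
E
```

```text
t 1.57 tcp [ 0.4621 -0.3514  0.2049] psi 60.0 zax [ 0.001 -0.001 -1.   ] F [ 0.2 -0.1 -0.6] op 0.993 q6 -0.3
REL [0.0, 0.0, 0.0] [0.0498, 0.0035, 0.0049]
```

Call:
move_arm(
  plan=[
    [[0,0,0,0.05,0.004,0.005,0.085],[0,0,0,0.05,0.004,0.005,0.085],[0,0,0,0.05,0.004,0.005,0.085],[0,0,0,0.05,0.004,0.005,0.085],[0,0,0,0.05,0.004,0.005,0.085]],
  ],
)

```text
time: 2.2
eef_pos: [0.49, -0.3113, 0.2001]
tcp_rot: [0.866, 0.499, 0.0, 0.001]
contact_force: [0.4, 0.1, -0.2]
opening: 0.996
```

```bash
cat >> h.py <<'E'
def blobs(im,st,z=.018,show=None,lo=300,hi=3000):
    "black relays in wrist picture -> centre & yaw of long side on plane z(top)"
    hsv=cv2.cvtColor(im,cv2.COLOR_RGB2HSV); m=((hsv[...,2]<60)).astype(np.uint8)
    m=cv2.morphologyEx(m,cv2.MORPH_CLOSE,np.ones((5,5)))
    n,l,s,c=cv2.connectedComponentsWithStats(m); out=[]
    for i in range(1,n):
        if lo<s[i,4]<hi and s[i,0]>2 and s[i,0]+s[i,2]<510 and s[i,1]>2 and s[i,1]+s[i,3]<330:
            cn=cv2.findContours((l==i).astype(np.uint8),0,2)[0][0]
            w=np.array([onz('wrist',p[0].astype(float),z,st)[:2] for p in cn])
            r=cv2.minAreaRect((w*1000).astype(np.float32)); b=cv2.boxPoints(r)/1000
            e=[b[1]-b[0],b[2]-b[1]]; e=e[0] if np.linalg.norm(e[0])>np.linalg.norm(e[1]) else e[1]
            out.append((np.array(r[0])/1000,sorted(r[1]),np.degrees(np.arctan2(e[1],e[0]))%180,c[i]))
            print(np.round(c[i]),s[i,4],'c',np.round(np.array(r[0])/1000,4),'size',np.round(sorted(r[1]),1),'longyaw',round(out[-1][2],1))
    return out
E
python3 - <<'E'
from h import *
where(); st=get_state()
im=save('w1','wrist'); blobs(im,st)
E
```

```text
t 2.2 tcp [ 0.49   -0.3113  0.2001] psi 59.9 zax [ 0.001 -0.001 -1.   ] F [ 0.4  0.1 -0.2] op 0.996 q6 -0.22
[233. 129.] 307 c [ 0.4983 -0.2605] size [27.2 53.3] longyaw 2.5
[177. 179.] 607 c [ 0.4149 -0.2759] size [21.8 34.6] longyaw 16.4
[336. 195.] 620 c [ 0.5573 -0.3793] size [27.2 30.4] longyaw 4.3
[199. 241.] 532 c [ 0.3941 -0.3502] size [21.9 36.7] longyaw 47.0
```

View pics/w1.png

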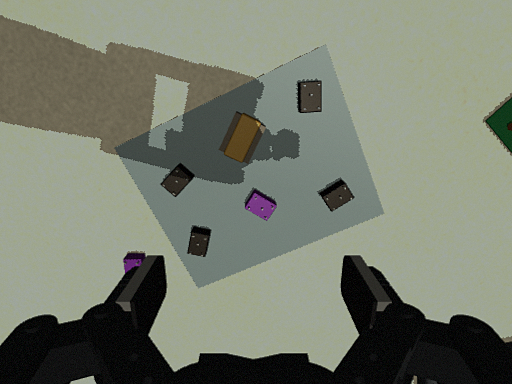

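The wrist view shows relays at (310,96), (178,180), (337,194) and (200,241), and the purple one at (262,205). I'll fit box silhouettes to get accurate poses.

```bash
python3 - <<'E'
from h import *
im=cv2.imread('pics/w1.png'); hsv=cv2.cvtColor(im,cv2.COLOR_BGR2HSV)
for p in [(310,100),(308,84),(180,184),(172,175),(340,200),(200,248),(335,185),(262,205),(220,170),(330,240),(290,150)]: print(p,im[p[1],p[0]],hsv[p[1],p[0]])
for r in cut_out('wrist','relay1_c'): print(r['p'],np.round(r['centre']),r['pixels'].sum())
E
```

```text
(310, 100) [53 63 69] [19 59 69]
(308, 84) [55 63 69] [17 52 69]
(180, 184) [35 41 46] [16 61 46]
(172, 175) [17 21 21] [30 49 21]
(340, 200) [37 45 50] [18 66 50]
(200, 248) [30 38 43] [18 77 43]
(335, 185) [4 3 7] [173 146   7]
(262, 205) [134  55 119] [144 150 134]
(220, 170) [69 75 67] [68 27 75]
(330, 240) [148 166 158] [ 43  28 166]
(290, 150) [67 73 65] [68 28 73]
```

```bash
cat >> h.py <<'E'
from scipy.optimize import minimize
def rmask(im):
    B=im[...,2].astype(int);Rr=im[...,0].astype(int);G=im[...,1].astype(int);V=im.max(2)
    m=((V<85)&(Rr>B+3)&(Rr>=G))|(V<45); m=m.astype(np.uint8)
    return cv2.morphologyEx(cv2.morphologyEx(m,cv2.MORPH_CLOSE,np.ones((5,5))),cv2.MORPH_OPEN,np.ones((3,3)))
def hull(cam,K,Ei,x,y,a,z0,dim=(.022,.030,.016)):
    s=np.array([[i,j,k] for i in(-.5,.5) for j in(-.5,.5) for k in(0,1)])*dim
    c,sn=np.cos(a),np.sin(a); P=np.c_[x+c*s[:,0]-sn*s[:,1],y+sn*s[:,0]+c*s[:,1],z0+s[:,2]]
    q=(Ei@np.c_[P,np.ones(8)].T)[:3]; u=np.c_[K[0,0]*q[0]/-q[2]+K[0,2],-K[1,1]*q[1]/-q[2]+K[1,2]]
    return cv2.convexHull(u.astype(np.float32))[:,0]
def fitbox(m,st,x,y,z0=.002,cam='wrist'):
    K,E,_=campose(cam,st); Ei=np.linalg.inv(E)
    px=proj(cam,[x,y,z0+.008],st).round().astype(int); w=60
    x0,y0=max(px[0]-w,0),max(px[1]-w,0); sub=m[y0:y0+2*w,x0:x0+2*w]
    n,l,s,c=cv2.connectedComponentsWithStats(sub)
    if n<2: return None
    ok=[i for i in range(1,n) if s[i,4]>150]
    if not ok: return None
    i=min(ok,key=lambda i:np.hypot(*(c[i]-(px-[x0,y0])))); sub=(l==i).astype(np.uint8)
    def cost(p):
        h=hull(cam,K,Ei,p[0]/1e3,p[1]/1e3,p[2],z0)-[x0,y0]
        g=np.zeros((sub.shape[0]*1,sub.shape[1]),np.uint8); 
        S=4; big=np.zeros((sub.shape[0]*S,sub.shape[1]*S),np.uint8)
        cv2.fillConvexPoly(big,np.round((h+.5)*S-.5).astype(np.int32),255)
        g=cv2.resize(big,sub.shape[::-1],interpolation=cv2.INTER_AREA)/255.
        return np.abs(g-sub).sum()/sub.sum()
    cw=onz(cam,c[i]+[x0,y0],z0+.009,st)*1e3
    best=None
    for a in np.radians(np.arange(0,180,22.5)):
        r=minimize(cost,[cw[0],cw[1],a],method='Nelder-Mead',options=dict(initial_simplex=[[cw[0],cw[1],a],[cw[0]+3,cw[1],a],[cw[0],cw[1]+3,a],[cw[0],cw[1],a+.2]],maxiter=120))
        if best is None or r.fun<best.fun: best=r
    lng=(np.degrees(best.x[2])+90)%180
    print('box c',np.round(best.x[:2]/1e3,4),'longyaw',round(lng,1),'err',round(best.fun,3),'area',sub.sum(),'px',np.round(c[i]+[x0,y0]))
    return best.x[0]/1e3,best.x[1]/1e3,lng,best.fun
REL4=[(.415,-.276),(.394,-.352),(.581,-.270),(.558,-.382)]
E
python3 - <<'E'
from h import *
st=get_state(); where()
im=cv2.cvtColor(cv2.imread('pics/w1.png'),cv2.COLOR_BGR2RGB); m=rmask(im)
cv2.imwrite('pics/m1.png',m*255)
for x,y in REL4: fitbox(m,st,x,y)
E
```

```text
t 2.3 tcp [ 0.4901 -0.311   0.2   ] psi 59.9 zax [ 0.001 -0.001 -1.   ] F [-0.3  0.1 -0.6] op 0.992 q6 -0.22
box c [ 0.4125 -0.2763] longyaw 16.5 err 0.08 area 585 px [177. 179.]
box c [ 0.3912 -0.3526] longyaw 46.0 err 0.091 area 516 px [199. 241.]
box c [ 0.5796 -0.2714] longyaw 63.5 err 0.072 area 712 px [309.  96.]
box c [ 0.5579 -0.3818] longyaw 4.5 err 0.074 area 611 px [336. 195.]
```

View pics/m1.png

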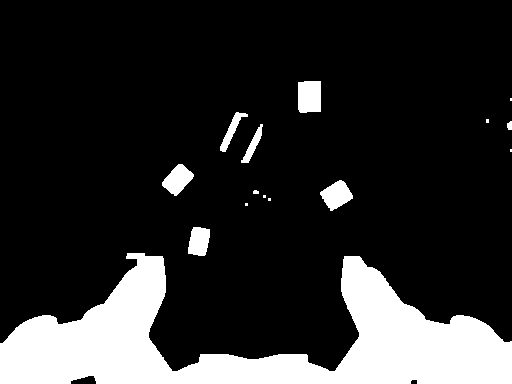

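```bash
python3 - <<'E'
from h import *
rel([.4125,-.2763,.07],16.5)
E
```

```text
REL [0.1, -0.0, 43.4] [-0.0088, -0.0846, 0.1299]
```

Call:
move_arm(
  plan=[
    [[0.1,0,43.4,-0.009,-0.085,0.08,0.05],[0.1,0,43.4,-0.009,-0.085,0.13,0.05],[0.1,0,43.4,-0.009,-0.085,0.13,0.05],[0.1,0,43.4,-0.009,-0.085,0.13,0.05],[0.1,0,43.4,-0.009,-0.085,0.13,0.05]],
  ],
)

```text
time: 2.92
eef_pos: [0.4118, -0.2766, 0.0697]
tcp_rot: [0.99, 0.144, -0.0, -0.0]
contact_force: [0.5, -0.5, 0.0]
opening: 0.582
```

```bash
python3 - <<'E'
from h import *
where(); rel([.4125,-.2763,.004],16.5)
st=get_state(); im=save('w2','wrist'); fitbox(rmask(im),st,.4125,-.2763)
E
```

```text
t 2.92 tcp [ 0.4118 -0.2766  0.0697] psi 16.6 zax [-0.001  0.001 -1.   ] F [ 0.5 -0.5  0. ] op 0.582 q6 0.48
REL [-0.1, 0.0, 0.1] [0.0008, -0.0, 0.0657]
box c [ 0.4125 -0.277 ] longyaw 15.6 err 0.041 area 1492 px [253. 214.]
```

View pics/w2.png

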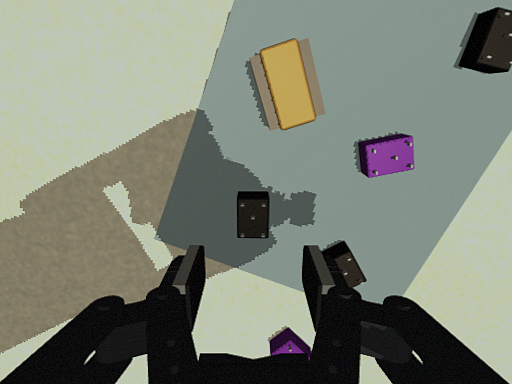

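Call:
move_arm(
  plan=[
    [[0,0,-1,0.001,0,0.05,0.05],[0,0,-1,0.001,0,0.065,0.05],[0,0,-1,0.001,0,0.065,0.05],[0,0,-1,0.001,0,0.065,0.015],[0,0,-1,0.001,0,0.065,0.015]],
  ],
  force=30,
)

```text
time: 3.6
eef_pos: [0.4144, -0.2778, 0.0071]
tcp_rot: [0.988, 0.154, 0.001, 0.002]
contact_force: [0.9, -0.5, -0.5]
opening: 0.247
```

Call:
move_arm(
  plan=[
    [[0,0,0,0,0,0,0.015],[0,0,0,0,0,0,0.015],[0,0,0,0,0,0,0.015],[0,0,0,0,0,0,0.015],[0,0,0,0,0,0,0.015]],
  ],
)

```text
time: 4.22
eef_pos: [0.4144, -0.2777, 0.0071]
tcp_rot: [0.988, 0.154, 0.001, 0.001]
contact_force: [-1.1, 0.8, 1.0]
opening: 0.248
```

```bash
python3 - <<'E'
from h import *
where(); rel([.44,-.1,.2],80)
E
```

```text
t 4.22 tcp [ 0.4144 -0.2777  0.0071] psi 17.7 zax [ 0.003 -0.002 -1.   ] F [-1.1  0.8  1. ] op 0.248 q6 0.47
REL [0.2, 0.0, -62.3] [0.0787, -0.1609, -0.1933]
```

```bash
python3 - <<'E'
from h import *
rel([.53,.09,.24],80)
E
```

```text
REL [0.2, 0.0, -62.3] [0.2223, -0.3145, -0.2335]
```

Call:
move_arm(
  plan=[
    [[0,0,0,0,0,-0.06,0.015],[0,0,-10,0.015,-0.02,-0.1,0.015],[0,0,-20,0.045,-0.065,-0.13,0.015],[0,0,-30,0.075,-0.11,-0.16,0.015],[0,0,-40,0.11,-0.155,-0.19,0.015]],
  ],
)

```text
time: 4.85
eef_pos: [0.471, -0.0962, 0.1969]
tcp_rot: [0.875, 0.485, 0.001, 0.002]
contact_force: [2.1, 0.4, 0.7]
opening: 0.245
```

```bash
python3 - <<'E'
from h import *
where();rel([.53,.09,.24],80)
E
```

```text
t 4.85 tcp [ 0.471  -0.0962  0.1969] psi 58.0 zax [ 0.003 -0.003 -1.   ] F [2.1 0.4 0.7] op 0.245 q6 0.15
REL [0.2, 0.1, -22.0] [0.1891, -0.0486, -0.0434]
```

Call:
move_arm(
  plan=[
    [[0,0,-10,0.06,-0.016,-0.02,0.015],[0.2,0,-20,0.12,-0.032,-0.043,0.015],[0.2,0,-22,0.18,-0.048,-0.043,0.015],[0.2,0,-22,0.189,-0.049,-0.043,0.015],[0.2,0,-22,0.189,-0.049,-0.043,0.015]],
  ],
)

```text
time: 5.48
eef_pos: [0.5294, 0.0907, 0.239]
tcp_rot: [0.766, 0.643, -0.001, 0.0]
contact_force: [-1.0, -0.5, -0.2]
opening: 0.248
```

```bash
python3 - <<'E'
from h import *
where();st=get_state();save('w3','wrist')
for q,z in [('tray_datum',.038),('tray_hinge',.034),('tray_bar',.046),('stop_pin',.07),('stop_hinge',.063)]:
        for r in pinpoint('wrist',q):
            if r['p']>.2: print(q,round(r['p'],2),np.round(r['centre'],1),np.round(onz('wrist',r['centre'],z,st),4))
E
```

```text
t 5.47 tcp [0.5294 0.0907 0.239 ] psi 80.1 zax [-0.001 -0.002 -1.   ] F [-1.  -0.5 -0.2] op 0.248 q6 0.16
tray_datum 0.69 [330.7  37.7] [0.629  0.2102 0.038 ]
tray_datum 0.3 [328.5 140.4] [0.617  0.1082 0.038 ]
tray_hinge 0.78 [330.6 141.5] [0.62   0.1059 0.034 ]
tray_hinge 0.48 [458.9 300.7] [ 0.7696 -0.1358  0.034 ]
tray_bar 0.69 [153.4 151.2] [0.4247 0.131  0.046 ]
stop_hinge 0.88 [353.6  22.7] [0.6447 0.2159 0.063 ]
```

View pics/w3.png

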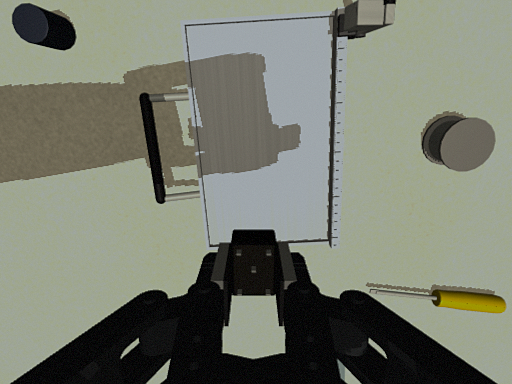

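```bash
python3 - <<'E'
import cv2
im=cv2.imread('pics/w3.png')
a=cv2.resize(im[0:110,130:410],None,fx=2.8,fy=2.8,interpolation=cv2.INTER_CUBIC)
b=cv2.resize(im[180:260,130:410],None,fx=2.8,fy=2.8,interpolation=cv2.INTER_CUBIC)
import numpy as np
cv2.imwrite('pics/w3z.png',np.vstack([a,b]))
E
```

```text
(no output)
```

View pics/w3z.png

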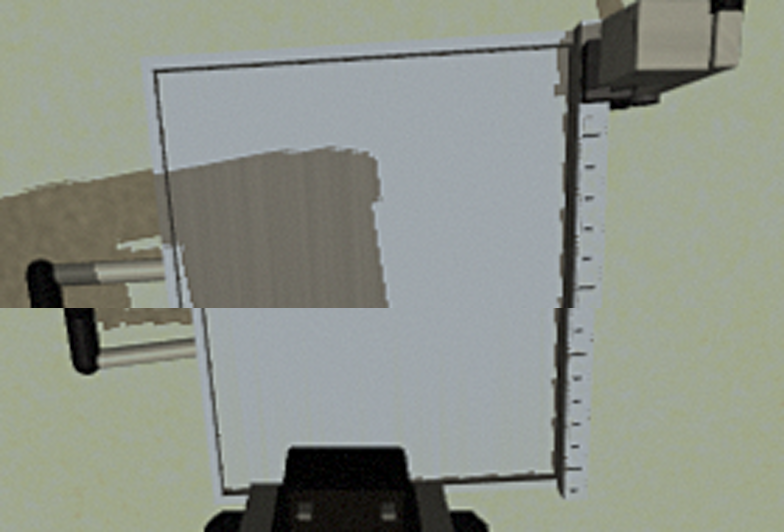

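```bash
cat >> h.py <<'E'
def Z(cam,px,z): return
E
python3 - <<'E'
from h import *
st=get_state()
P={}
for n,p,z in [('F+',(185.4,25.7),.044),('F-',(209.3,246),.044),('f+',(336.4,16),.056),('f-',(331.8,246),.056),('b+',(144.5,98),.046),('b-',(160.5,199),.046),('base+',(329.5,16),.038),('base-',(328,243),.038)]:
    P[n]=onz('wrist',p,z,st); print(n,np.round(P[n],4))
for a,b in [('F+','F-'),('f+','f-'),('b+','b-'),('base+','base-')]:
    d=P[a]-P[b]; print(a,np.linalg.norm(d),np.degrees(np.arctan2(d[1],d[0]))-90)
E
```

```text
F+ [0.4892 0.243  0.044 ]
F- [0.4594 0.0047 0.044 ]
f+ [0.6323 0.2231 0.056 ]
f- [ 0.6048 -0.0151  0.056 ]
b+ [0.4312 0.1849 0.046 ]
b- [0.4176 0.0745 0.046 ]
base+ [0.6305 0.2275 0.038 ]
base- [ 0.604  -0.0201  0.038 ]
F+ 0.24017779875358095 -7.142871843173495
f+ 0.23980342725581855 -6.586521729787108
b+ 0.11124736533340034 -6.993921467493223
base+ 0.24902639808465923 -6.1220830402719315
```

```bash
cat >> h.py <<'E'
TY=np.radians(-7.0); TD=np.array([.6302,.2054,.038])
def tw(x,y,z=0): c,s=np.cos(TY),np.sin(TY); return TD+np.array([c*x-s*y,s*x+c*y,z])
def w2t(p): c,s=np.cos(TY),np.sin(TY); d=np.array(p)-TD[:len(p)]; return np.r_[c*d[0]+s*d[1],-s*d[0]+c*d[1],d[2:]]
E
python3 - <<'E'
from h import *
print(tw(-.055,-.03)); rel(tw(-.055,-.03,.05),83)
E
```

```text
[0.57195388 0.18232643 0.038     ]
REL [-0.0, 0.1, -3.2] [0.0998, 0.0254, 0.1513]
```

```bash
python3 - <<'E'
from h import *
rel(tw(-.055,-.045,.05),83)
E
```

```text
REL [-0.0, 0.1, -3.2] [0.0848, 0.0262, 0.1513]
```

Call:
move_arm(
  plan=[
    [[0,0,-3.2,0.04,0.013,0.05,0.015],[0,0,-3.2,0.085,0.026,0.1,0.015],[0,0,-3.2,0.085,0.026,0.135,0.015],[0,0,-3.2,0.085,0.026,0.151,0.015],[0,0,-3.2,0.085,0.026,0.151,0.015]],
  ],
)

```text
time: 6.4
eef_pos: [0.5694, 0.1667, 0.0876]
tcp_rot: [0.749, 0.662, -0.002, -0.0]
contact_force: [-0.7, 0.3, 0.2]
opening: 0.247
```

```bash
python3 - <<'E'
from h import *
where();rel(tw(-.055,-.045,.0055),83)
E
```

```text
t 6.4 tcp [0.5694 0.1667 0.0876] psi 83.0 zax [-0.003 -0.002 -1.   ] F [-0.7  0.3  0.2] op 0.247 q6 0.24
REL [-0.1, 0.1, -0.0] [0.0009, 0.0008, 0.0441]
```

Next, a slower descent to the deck.

Call:
move_arm(
  plan=[
    [[0,0.1,0,0.001,0.001,0.02,0.015],[0,0.1,0,0.001,0.001,0.036,0.015],[0,0.1,0,0.001,0.001,0.044,0.015],[0,0.1,0,0.001,0.001,0.045,0.015],[0,0.1,0,0.001,0.001,0.045,0.015]],
  ],
)

```text
time: 7.02
eef_pos: [0.5709, 0.1674, 0.0431]
tcp_rot: [0.749, 0.662, -0.001, -0.0]
contact_force: [-0.4, -0.6, 2.9]
opening: 0.243
```

```bash
python3 - <<'E'
from h import *
where();print(w2t(get_state()['eef_pos'])); save('s1','side')
E
```

```text
t 7.03 tcp [0.5709 0.1674 0.0431] psi 83.0 zax [-0.001 -0.    -1.   ] F [-0.4 -0.6  2.9] op 0.243 q6 0.24
[-0.05423035 -0.04492218  0.00510779]
```

Call:
move_arm(
  plan=[
    [[0,0,0,0,0,0,0.045],[0,0,0,0,0,0,0.045],[0,0,0,0,0,-0.01,0.045],[0,0,0,0,0,-0.05,0.045],[0,0,0,0,0,-0.1,0.045]],
  ],
)

```text
time: 7.7
eef_pos: [0.57, 0.1673, 0.1433]
tcp_rot: [0.749, 0.662, -0.002, -0.001]
contact_force: [0.0, -0.5, 0.4]
opening: 0.531
```

```bash
python3 - <<'E'
from h import *
where();st=get_state(); im=save('w4','wrist'); 
fitbox(rmask(im),st,*tw(-.055,-.045)[:2],z0=.038)
rel([.47,-.26,.2],55)
E
```

```text
t 7.7 tcp [0.57   0.1673 0.1433] psi 83.0 zax [-0.004 -0.001 -1.   ] F [ 0.  -0.5  0.4] op 0.531 q6 0.24
box c [0.57   0.1649] longyaw 81.9 err 0.075 area 1083 px [255. 200.]
REL [0.6, -0.3, 28.0] [-0.4376, -0.0515, -0.0489]
```

View pics/w4.png

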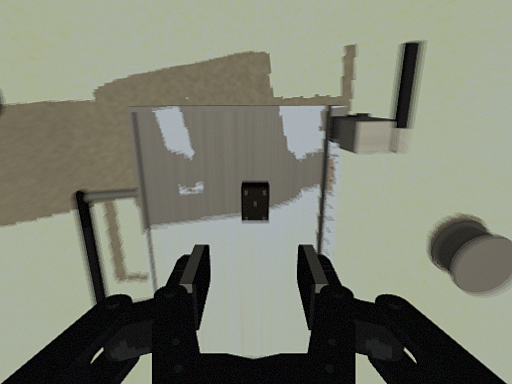

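Relay 1 stands on the deck, pins up and aligned, at (256,200). Heading back to the mat for the next one.

Call:
move_arm(
  plan=[
    [[0,0,5,-0.06,-0.008,-0.03,0.05],[0,0,12,-0.12,-0.015,-0.05,0.05],[0,0,20,-0.18,-0.022,-0.05,0.05],[0,0,28,-0.24,-0.03,-0.05,0.05],[0,0,28,-0.3,-0.037,-0.05,0.05]],
  ],
)

```text
time: 8.38
eef_pos: [0.5013, -0.1243, 0.2026]
tcp_rot: [0.887, 0.462, 0.006, 0.003]
contact_force: [-0.0, -0.5, 0.0]
opening: 0.584
```

```bash
python3 - <<'E'
from h import *
where();rel([.43,-.28,.18],50)
E
```

```text
t 8.38 tcp [ 0.5013 -0.1243  0.2026] psi 55.0 zax [ 0.013  0.    -1.   ] F [-0.  -0.5  0. ] op 0.584 q6 0.17
REL [0.6, -0.5, 5.0] [-0.1686, 0.0308, 0.0216]
```

```bash
python3 - <<'E'
from h import *
rel([.3912,-.3526,.09],46)
E
```

```text
REL [0.6, -0.5, 9.0] [-0.251, 0.0398, 0.1111]
```

Call:
move_arm(
  plan=[
    [[0.6,-0.5,5,-0.06,0.01,0.02,0.05],[0.6,-0.5,9,-0.12,0.02,0.04,0.05],[0.6,-0.5,9,-0.18,0.03,0.06,0.05],[0.6,-0.5,9,-0.235,0.04,0.09,0.05],[0.6,-0.5,9,-0.251,0.04,0.111,0.05]],
  ],
)

```text
time: 9.0
eef_pos: [0.3902, -0.3556, 0.09]
tcp_rot: [0.921, 0.389, -0.0, 0.001]
contact_force: [-0.5, 0.8, 0.0]
opening: 0.585
```

```bash
python3 - <<'E'
from h import *
where();st=get_state(); im=save('w5','wrist'); m=rmask(im)
b=fitbox(m,st,.3912,-.3526)
rel([b[0],b[1],.0035],b[2])
E
```

```text
t 9.0 tcp [ 0.3902 -0.3556  0.09  ] psi 45.8 zax [ 0.    -0.001 -1.   ] F [-0.5  0.8  0. ] op 0.585 q6 -0.16
box c [ 0.3911 -0.3534] longyaw 48.0 err 0.1 area 1184 px [251. 202.]
REL [-0.3, 0.1, -2.2] [0.0032, 0.0016, 0.0831]
```

View pics/w5.png

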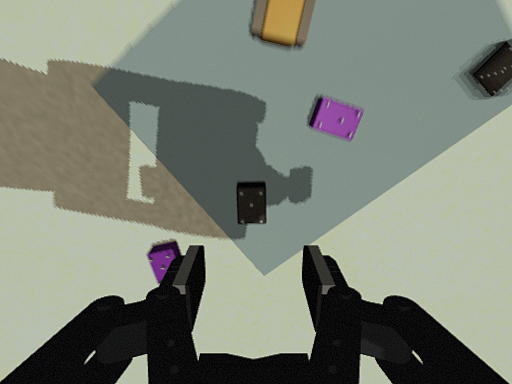

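Relay 2 is centred at (251,202), and the purple look-alike at (163,262) is clear of the fingers.

Call:
move_arm(
  plan=[
    [[0,0,-1,0.002,0.001,0.05,0.05],[0,0,-1,0.002,0.001,0.08,0.05],[0,0,-1,0.002,0.001,0.085,0.05],[0,0,-1,0.002,0.001,0.085,0.05],[0,0,-1,0.002,0.001,0.085,0.015]],
  ],
)

```text
time: 9.68
eef_pos: [0.391, -0.355, 0.0036]
tcp_rot: [0.918, 0.397, -0.001, -0.0]
contact_force: [-0.7, 0.0, 0.0]
opening: 0.385
```

Call:
move_arm(
  plan=[
    [[0,0,0,0,0,0,0.015],[0,0,0,0,0,0,0.015],[0,0,0,0,0,0,0.015],[0,0,0,0,0,0,0.015],[0,0,0,0,0,0,0.015]],
  ],
)

```text
time: 10.3
eef_pos: [0.3914, -0.3554, 0.0044]
tcp_rot: [0.918, 0.397, -0.001, 0.0]
contact_force: [0.1, 1.5, 5.4]
opening: 0.254
```

```bash
python3 - <<'E'
from h import *
where(); rel(tw(-.055,-.09,.07),83)
E
```

```text
t 10.3 tcp [ 0.3914 -0.3554  0.0044] psi 46.8 zax [-0.001 -0.001 -1.   ] F [0.1 1.5 5.4] op 0.254 q6 -0.17
REL [-0.0, 0.1, -36.2] [0.4669, -0.2012, -0.1044]
```

Call:
move_arm(
  plan=[
    [[0,0,0,0,0,-0.06,0.015],[0,0,-8,0.035,-0.015,-0.11,0.015],[0,0,-16,0.085,-0.037,-0.135,0.015],[0,0,-24,0.14,-0.06,-0.14,0.015],[0,0,-32,0.195,-0.084,-0.14,0.015]],
  ],
)

```text
time: 10.92
eef_pos: [0.4645, -0.1542, 0.1447]
tcp_rot: [0.772, 0.636, -0.0, 0.001]
contact_force: [0.3, 0.1, -1.7]
opening: 0.245
```

```bash
python3 - <<'E'
from h import *
where(); rel(tw(-.055,-.09,.07),83)
E
```

```text
t 10.93 tcp [ 0.4645 -0.1542  0.1447] psi 79.0 zax [ 0.001 -0.002 -1.   ] F [ 0.3  0.1 -1.7] op 0.245 q6 -0.33
REL [0.1, 0.1, -4.0] [0.2911, 0.0454, 0.0361]
```

Call:
move_arm(
  plan=[
    [[0,0,-2,0.06,0.01,0,0.015],[0,0,-4,0.12,0.02,0,0.015],[0,0,-4,0.18,0.03,0,0.015],[0.1,0.1,-4,0.24,0.04,0.02,0.015],[0.1,0.1,-4,0.291,0.046,0.036,0.015]],
  ],
)

```text
time: 11.55
eef_pos: [0.5653, 0.1246, 0.1071]
tcp_rot: [0.749, 0.663, -0.001, -0.0]
contact_force: [1.5, -1.4, -0.3]
opening: 0.244
```

```bash
python3 - <<'E'
from h import *
where(); rel(tw(-.055,-.09,.0025),83); save('w6','wrist')
E
```

```text
t 11.55 tcp [0.5653 0.1246 0.1071] psi 83.0 zax [-0.001 -0.    -1.   ] F [ 1.5 -1.4 -0.3] op 0.244 q6 0.16
REL [-0.1, 0.0, 0.0] [-0.0019, -0.0004, 0.0666]
```

View pics/w6.png

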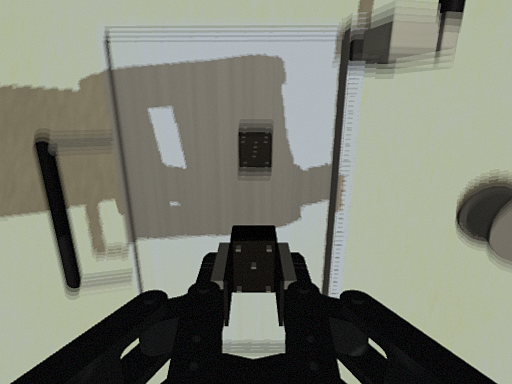

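The held relay sits straight at (254,260) and relay 1 is ahead of it at (256,145), so I'm lowering.

Call:
move_arm(
  plan=[
    [[0,0,0,-0.002,0,0.035,0.015],[0,0,0,-0.002,0,0.055,0.015],[0,0,0,-0.002,0,0.063,0.015],[0,0,0,-0.002,0,0.066,0.015],[0,0,0,-0.002,0,0.066,0.015]],
  ],
)

```text
time: 12.22
eef_pos: [0.5659, 0.1271, 0.0404]
tcp_rot: [0.748, 0.663, 0.001, -0.001]
contact_force: [-0.8, 0.1, 3.0]
opening: 0.246
```

Call:
move_arm(
  plan=[
    [[0,0,0,0,0,0,0.045],[0,0,0,0,0,0,0.045],[0,0,0,0,0,-0.01,0.045],[0,0,0,0,0,-0.05,0.045],[0,0,0,0,0,-0.1,0.045]],
  ],
)

```text
time: 12.85
eef_pos: [0.5648, 0.1267, 0.1406]
tcp_rot: [0.748, 0.663, -0.0, -0.002]
contact_force: [0.9, 0.2, 0.8]
opening: 0.528
```

```bash
python3 - <<'E'
from h import *
where();st=get_state(); im=save('w7','wrist'); m=rmask(im)
for y in(-.045,-.09): 
  b=fitbox(m,st,*tw(-.055,y)[:2],z0=.038); print(w2t(b[:2]),b[2]-83)
rel([.558,-.3818,.1],4.5)
E
```

```text
t 12.85 tcp [0.5648 0.1267 0.1406] psi 83.1 zax [-0.003  0.003 -1.   ] F [0.9 0.2 0.8] op 0.528 q6 0.16
box c [0.5702 0.1634] longyaw 82.2 err 0.451 area 2252 px [255. 169.]
[-0.05446244 -0.04902754] -0.8400178901403876
box c [0.569  0.1545] longyaw 82.6 err 0.442 area 2145 px [255. 179.]
[-0.05456063 -0.05793405] -0.4136588107281369
REL [0.3, -0.7, 78.6] [-0.5069, 0.0486, 0.0477]
```

View pics/w7.png

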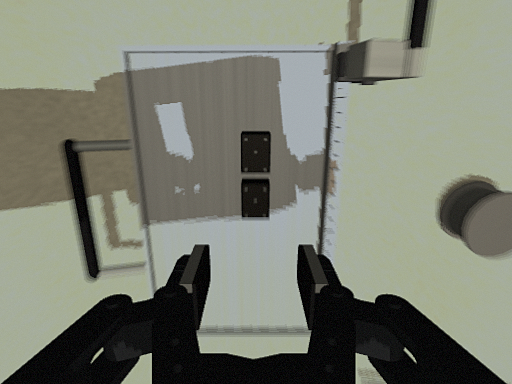

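Relays 1 and 2 are aligned at (256,152) and (256,199). Next is relay 3, the one beyond the transformer.

```bash
python3 - <<'E'
from h import *
rel([.5796,-.2714,.1],63.5)
E
```

```text
REL [0.6, -0.4, 19.6] [-0.3947, 0.0568, 0.0484]
```

Call:
move_arm(
  plan=[
    [[0,0,4,-0.06,0.008,-0.02,0.045],[0,0,8,-0.12,0.016,-0.02,0.045],[0,0,12,-0.18,0.024,-0.02,0.045],[0,0,16,-0.24,0.034,-0.01,0.045],[0.6,-0.4,19.6,-0.3,0.043,0.01,0.045]],
  ],
)

```text
time: 13.52
eef_pos: [0.5774, -0.177, 0.1408]
tcp_rot: [0.851, 0.525, 0.001, 0.001]
contact_force: [0.1, -0.0, 0.7]
opening: 0.531
```

```bash
python3 - <<'E'
from h import *
where();rel([.5796,-.2714,.1],63.5)
E
```

```text
t 13.53 tcp [ 0.5774 -0.177   0.1408] psi 63.4 zax [ 0.003 -0.001 -1.   ] F [ 0.1 -0.   0.7] op 0.531 q6 -0.0
REL [0.2, -0.0, -0.1] [-0.0834, 0.0441, 0.0409]
```

Call:
move_arm(
  plan=[
    [[0,0,0,-0.05,0.026,0.02,0.045],[0.2,0,0,-0.083,0.044,0.041,0.045],[0.2,0,0,-0.083,0.044,0.041,0.045],[0.2,0,0,-0.083,0.044,0.041,0.045],[0.2,0,0,-0.083,0.044,0.041,0.045]],
  ],
)

```text
time: 14.15
eef_pos: [0.5804, -0.2699, 0.1011]
tcp_rot: [0.85, 0.526, 0.0, 0.001]
contact_force: [0.7, 0.1, 0.3]
opening: 0.527
```

```bash
python3 - <<'E'
from h import *
where();st=get_state(); im=save('w8','wrist'); m=rmask(im)
b=fitbox(m,st,.5796,-.2714)
rel([b[0],b[1],.005],b[2])
E
```

```text
t 14.15 tcp [ 0.5804 -0.2699  0.1011] psi 63.5 zax [ 0.001 -0.001 -1.   ] F [0.7 0.1 0.3] op 0.527 q6 -0.13
box c [ 0.5793 -0.2722] longyaw 62.4 err 0.069 area 1102 px [253. 203.]
REL [0.1, -0.0, 1.1] [-0.0025, -0.0, 0.0961]
```

View pics/w8.png

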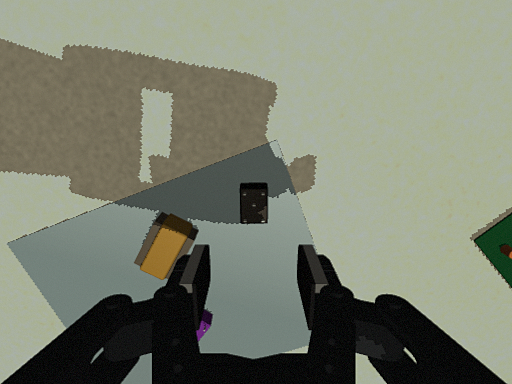

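Relay 3 is at (253,203), with the transformer at (167,245) about 10 mm clear of the finger.

Call:
move_arm(
  plan=[
    [[0,0,1,-0.003,0,0.05,0.045],[0,0,1,-0.003,0,0.085,0.045],[0,0,1,-0.003,0,0.096,0.045],[0,0,1,-0.003,0,0.096,0.045],[0,0,1,-0.003,0,0.096,0.015]],
  ],
)

```text
time: 14.82
eef_pos: [0.5807, -0.2733, 0.0073]
tcp_rot: [0.855, 0.519, 0.001, 0.002]
contact_force: [0.6, -0.3, -0.4]
opening: 0.334
```

Call:
move_arm(
  plan=[
    [[0,0,0,0,0,0,0.015],[0,0,0,0,0,0,0.015],[0,0,0,0,0,0,0.015],[0,0,0,0,0,0,0.015],[0,0,0,0,0,0,0.015]],
  ],
)

```text
time: 15.45
eef_pos: [0.5809, -0.2735, 0.0079]
tcp_rot: [0.855, 0.519, 0.001, 0.003]
contact_force: [-1.8, 1.3, 2.9]
opening: 0.248
```

```bash
python3 - <<'E'
from h import *
where(); rel(tw(-.055,-.135,.07),83)
E
```

```text
t 15.45 tcp [ 0.5809 -0.2735  0.0079] psi 62.5 zax [ 0.005 -0.003 -1.   ] F [-1.8  1.3  2.9] op 0.248 q6 -0.12
REL [0.3, 0.1, -20.5] [0.3018, -0.181, -0.1013]
```

Call:
move_arm(
  plan=[
    [[0,0,0,0,0,-0.06,0.015],[0,0,-5,0.03,-0.018,-0.11,0.015],[0,0,-10,0.08,-0.048,-0.13,0.015],[0,0,-15,0.13,-0.078,-0.13,0.015],[0,0,-20,0.18,-0.108,-0.13,0.015]],
  ],
)

```text
time: 16.08
eef_pos: [0.5672, -0.0619, 0.1373]
tcp_rot: [0.751, 0.66, 0.001, 0.003]
contact_force: [0.2, 0.1, -0.3]
opening: 0.245
```

```bash
python3 - <<'E'
from h import *
where(); rel(tw(-.055,-.135,.07),83)
E
```

```text
t 16.07 tcp [ 0.5672 -0.0619  0.1373] psi 82.6 zax [ 0.006 -0.003 -1.   ] F [ 0.2  0.1 -0.3] op 0.245 q6 -0.16
REL [0.3, 0.1, -0.4] [0.1379, -0.0261, 0.0288]
```

Call:
move_arm(
  plan=[
    [[0,0,0,0.06,-0.012,0,0.015],[0.3,0.1,-0.4,0.115,-0.022,0,0.015],[0.3,0.1,-0.4,0.138,-0.026,0.02,0.015],[0.3,0.1,-0.4,0.138,-0.026,0.029,0.015],[0.3,0.1,-0.4,0.138,-0.026,0.029,0.015]],
  ],
)

```text
time: 16.7
eef_pos: [0.5585, 0.0776, 0.1066]
tcp_rot: [0.749, 0.663, -0.001, -0.0]
contact_force: [0.3, -0.3, -0.9]
opening: 0.246
```

```bash
python3 - <<'E'
from h import *
where(); rel(tw(-.055,-.135,.0058),83); save('w9','wrist')
E
```

```text
t 16.7 tcp [0.5585 0.0776 0.1066] psi 83.0 zax [-0.002 -0.001 -1.   ] F [ 0.3 -0.3 -0.9] op 0.246 q6 0.08
REL [-0.1, 0.1, 0.0] [0.0006, 0.0007, 0.0628]
```

View pics/w9.png

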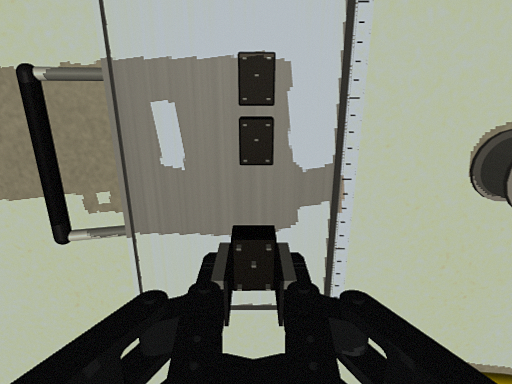

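The held relay is straight at (254,260), with the first two at (256,80) and (256,141).

Call:
move_arm(
  plan=[
    [[0,0.1,0,0.001,0.001,0.035,0.015],[0,0.1,0,0.001,0.001,0.053,0.015],[0,0.1,0,0.001,0.001,0.06,0.015],[0,0.1,0,0.001,0.001,0.063,0.015],[0,0.1,0,0.001,0.001,0.063,0.015]],
  ],
)

```text
time: 17.38
eef_pos: [0.5608, 0.0779, 0.0451]
tcp_rot: [0.749, 0.662, 0.001, 0.0]
contact_force: [-0.1, -0.4, -0.2]
opening: 0.245
```

```bash
python3 - <<'E'
from h import *
where()
E
```

```text
t 17.38 tcp [0.5608 0.0779 0.0451] psi 83.0 zax [ 0.001  0.001 -1.   ] F [-0.1 -0.4 -0.2] op 0.245 q6 0.08
```

Call:
move_arm(
  plan=[
    [[0,0,0,0,0,0.001,0.015],[0,0,0,0,0,0.002,0.045],[0,0,0,0,0,0.002,0.045],[0,0,0,0,0,-0.03,0.045],[0,0,0,0,0,-0.09,0.045]],
  ],
)

```text
time: 18.0
eef_pos: [0.5584, 0.0779, 0.1332]
tcp_rot: [0.749, 0.662, -0.002, -0.002]
contact_force: [0.6, -0.5, 1.1]
opening: 0.527
```

```bash
python3 - <<'E'
from h import *
where();st=get_state(); im=save('w10','wrist'); rel([.558,-.3818,.1],4.5)
E
```

```text
t 18.0 tcp [0.5584 0.0779 0.1332] psi 83.0 zax [-0.006  0.001 -1.   ] F [ 0.6 -0.5  1.1] op 0.527 q6 0.08
REL [0.5, -0.6, 78.5] [-0.4572, 0.0485, 0.0446]
```

View pics/w10.png

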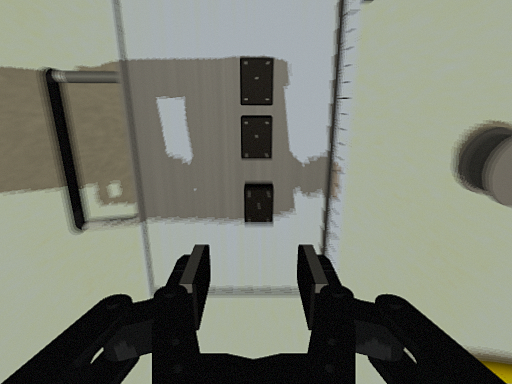

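Three relays are aligned, at (256,80), (256,136) and (258,203). On to relay 4.

Call:
move_arm(
  plan=[
    [[0,0,9,-0.06,0.006,-0.03,0.045],[0,0,18,-0.115,0.012,-0.03,0.045],[0,0,27,-0.17,0.018,-0.03,0.045],[0,0,36,-0.225,0.024,-0.03,0.045],[0.5,-0.6,45,-0.28,0.03,-0.03,0.045]],
  ],
)

```text
time: 18.68
eef_pos: [0.56, -0.2055, 0.175]
tcp_rot: [0.946, 0.323, -0.0, 0.003]
contact_force: [0.8, 0.0, -0.1]
opening: 0.527
```

```bash
python3 - <<'E'
from h import *
where();st=get_state(); rel([.558,-.3818,.1],4.5)
E
```

```text
t 18.68 tcp [ 0.56   -0.2055  0.175 ] psi 37.7 zax [ 0.001 -0.005 -1.   ] F [ 0.8  0.  -0.1] op 0.527 q6 0.39
REL [0.3, 0.0, 33.2] [-0.1092, 0.1379, 0.0759]
```

Call:
move_arm(
  plan=[
    [[0.3,0,10,-0.035,0.045,0.01,0.045],[0.3,0,20,-0.075,0.09,0.03,0.045],[0.3,0,30,-0.109,0.138,0.06,0.045],[0.3,0,33.2,-0.109,0.138,0.076,0.045],[0.3,0,33.2,-0.109,0.138,0.076,0.045]],
  ],
)

```text
time: 19.3
eef_pos: [0.5569, -0.3816, 0.0973]
tcp_rot: [0.999, 0.039, -0.002, -0.002]
contact_force: [0.4, 1.0, 1.1]
opening: 0.53
```

```bash
python3 - <<'E'
from h import *
where();st=get_state(); im=save('w11','wrist'); m=rmask(im)
b=fitbox(m,st,.558,-.3818)
rel([b[0],b[1],.0045],b[2])
E
```

```text
t 19.3 tcp [ 0.5569 -0.3816  0.0973] psi 4.5 zax [-0.004  0.003 -1.   ] F [0.4 1.  1.1] op 0.53 q6 0.74
box c [ 0.5981 -0.4218] longyaw 4.7 err 0.015 area 655 px [302. 159.]
REL [-0.1, 0.1, -0.1] [0.0372, 0.0436, 0.0944]
```

View pics/w11.png

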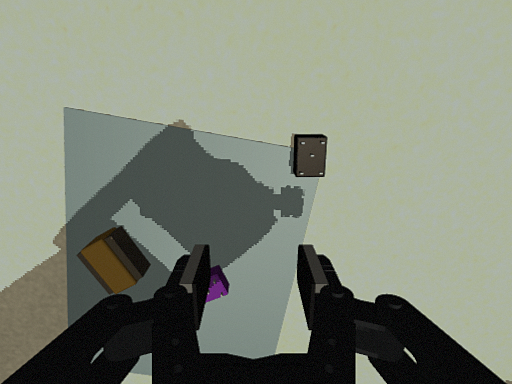

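Relay 4 has been knocked aside: it now sits at (310,155), on the mat's corner. I'll re-centre the search on it.

```bash
python3 - <<'E'
from h import *
st=get_state(); im=cv2.cvtColor(cv2.imread('pics/w11.png'),cv2.COLOR_BGR2RGB); m=rmask(im)
g=onz('wrist',(310,157),.01,st); print(g)
b=fitbox(m,st,g[0],g[1])
rel([b[0],b[1],.09],b[2])
E
```

```text
[ 0.59703263 -0.42281825  0.01      ]
box c [ 0.5985 -0.4214] longyaw 5.6 err 0.067 area 1320 px [309. 155.]
REL [-0.1, 0.1, -1.0] [0.0374, 0.0431, 0.0089]
```

Call:
move_arm(
  plan=[
    [[0,0,-1,0.037,0.043,0.009,0.045],[0,0,-1,0.037,0.043,0.009,0.045],[0,0,-1,0.037,0.043,0.009,0.045],[0,0,-1,0.037,0.043,0.009,0.045],[0,0,-1,0.037,0.043,0.009,0.045]],
  ],
)

```text
time: 19.98
eef_pos: [0.5982, -0.4209, 0.0915]
tcp_rot: [0.999, 0.049, -0.0, -0.0]
contact_force: [0.4, 0.5, -0.1]
opening: 0.529
```

```bash
python3 - <<'E'
from h import *
where();st=get_state(); im=save('w12','wrist'); m=rmask(im)
b=fitbox(m,st,.5985,-.4214,z0=.0)
b=fitbox(m,st,.5985,-.4214)
rel([b[0],b[1],.004],b[2])
E
```

```text
t 19.98 tcp [ 0.5982 -0.4209  0.0915] psi 5.6 zax [-0.001 -0.    -1.   ] F [ 0.4  0.5 -0.1] op 0.529 q6 0.72
box c [ 0.5967 -0.4215] longyaw 4.5 err 0.02 area 1259 px [252. 206.]
box c [ 0.5975 -0.4215] longyaw 4.5 err 0.028 area 1259 px [252. 206.]
REL [-0.0, 0.1, 1.1] [-0.0006, 0.0004, 0.0872]
```

View pics/w12.png

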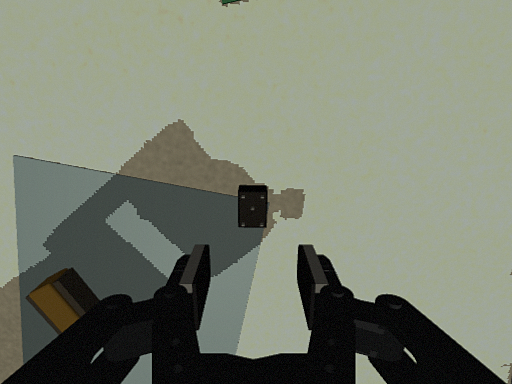

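Relay 4 is now centred at (252,206), with the mat corner under it.

Call:
move_arm(
  plan=[
    [[0,0,1,-0.001,0,0.05,0.045],[0,0,1,-0.001,0,0.08,0.045],[0,0,1,-0.001,0,0.0865,0.045],[0,0,1,-0.001,0,0.0865,0.045],[0,0,1,-0.001,0,0.0865,0.015]],
  ],
)

```text
time: 20.65
eef_pos: [0.5983, -0.4222, 0.0072]
tcp_rot: [0.999, 0.04, 0.001, 0.001]
contact_force: [0.4, 0.2, -0.6]
opening: 0.323
```

Call:
move_arm(
  plan=[
    [[0,0,0,0,0,0,0.015],[0,0,0,0,0,0,0.015],[0,0,0,0,0,0,0.015],[0,0,0,0,0,0,0.015],[0,0,0,0,0,0,0.015]],
  ],
)

```text
time: 21.28
eef_pos: [0.5984, -0.4223, 0.0077]
tcp_rot: [0.999, 0.04, 0.001, 0.001]
contact_force: [-0.2, -0.2, 2.9]
opening: 0.244
```

```bash
python3 - <<'E'
from h import *
where(); rel(tw(-.055,-.18,.08),83)
E
```

```text
t 21.27 tcp [ 0.5984 -0.4223  0.0077] psi 4.6 zax [ 0.002 -0.003 -1.   ] F [-0.2 -0.2  2.9] op 0.244 q6 0.74
REL [0.2, 0.0, -78.4] [-0.0082, -0.4576, -0.1117]
```

Call:
move_arm(
  plan=[
    [[0,0,0,0,0,-0.06,0.015],[0,0,-10,0,-0.04,-0.105,0.015],[0,0,-20,-0.002,-0.09,-0.13,0.015],[0,0,-30,-0.004,-0.15,-0.14,0.015],[0,0,-40,-0.005,-0.21,-0.14,0.015]],
  ],
)

```text
time: 21.9
eef_pos: [0.5766, -0.2117, 0.1484]
tcp_rot: [0.924, 0.381, 0.001, 0.003]
contact_force: [0.4, 0.2, -0.7]
opening: 0.245
```

```bash
python3 - <<'E'
from h import *
where(); rel(tw(-.055,-.18,.08),83)
E
```

```text
t 21.9 tcp [ 0.5766 -0.2117  0.1484] psi 44.9 zax [ 0.005 -0.004 -1.   ] F [ 0.4  0.2 -0.7] op 0.245 q6 0.27
REL [0.4, 0.1, -38.1] [0.1566, -0.1902, 0.0293]
```

Call:
move_arm(
  plan=[
    [[0,0,-9,0.036,-0.044,0,0.015],[0,0,-18,0.073,-0.088,0,0.015],[0.2,0,-27,0.11,-0.132,0,0.015],[0.4,0.1,-36,0.145,-0.175,0.015,0.015],[0.4,0.1,-38.1,0.157,-0.19,0.029,0.015]],
  ],
)

```text
time: 22.52
eef_pos: [0.5532, 0.0362, 0.1176]
tcp_rot: [0.748, 0.664, -0.0, -0.001]
contact_force: [0.2, -0.4, -0.0]
opening: 0.242
```

```bash
python3 - <<'E'
from h import *
where(); rel(tw(-.055,-.18,.0058),83); save('w13','wrist')
E
```

```text
t 22.52 tcp [0.5532 0.0362 0.1176] psi 83.2 zax [-0.001  0.001 -1.   ] F [ 0.2 -0.4 -0. ] op 0.242 q6 0.0
REL [-0.1, -0.0, 0.2] [-0.0027, 0.0009, 0.0738]
```

View pics/w13.png

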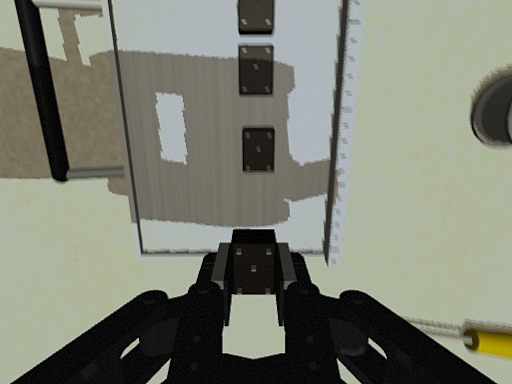

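The held relay is straight at (254,265); lowering it gently.

Call:
move_arm(
  plan=[
    [[0,0,0,-0.003,0.001,0.035,0.015],[0,0,0,-0.003,0.001,0.055,0.015],[0,0,0,-0.003,0.001,0.065,0.015],[0,0,0,-0.003,0.001,0.071,0.015],[0,0,0,-0.003,0.001,0.072,0.015]],
  ],
)

```text
time: 23.2
eef_pos: [0.5527, 0.0335, 0.0438]
tcp_rot: [0.748, 0.664, -0.001, -0.002]
contact_force: [-0.5, -1.0, -0.7]
opening: 0.247
```

```bash
python3 - <<'E'
from h import *
where()
E
```

```text
t 23.2 tcp [0.5527 0.0335 0.0438] psi 83.2 zax [-0.004  0.002 -1.   ] F [-0.5 -1.  -0.7] op 0.247 q6 -0.0
```

Call:
move_arm(
  plan=[
    [[0,0,0,0,0,0.001,0.015],[0,0,0,0,0,0.0015,0.045],[0,0,0,0,0,0.0015,0.045],[0,0,0,0,0,-0.03,0.045],[0,0,0,0,0,-0.09,0.045]],
  ],
)

```text
time: 23.82
eef_pos: [0.5507, 0.0337, 0.1319]
tcp_rot: [0.748, 0.664, -0.003, -0.005]
contact_force: [1.1, 0.0, -0.5]
opening: 0.527
```

```bash
python3 - <<'E'
from h import *
where();st=get_state(); im=save('w14','wrist'); save('s2','scene')
print('bar',tw(-.195,-.1,.008), tw(-.15,-.1), 'r', np.hypot(*tw(-.195,-.1)[:2]))
E
```

```text
t 23.82 tcp [0.5507 0.0337 0.1319] psi 83.2 zax [-0.011  0.003 -1.   ] F [ 1.1  0.  -0.5] op 0.527 q6 -0.0
bar [0.42446657 0.12990991 0.046     ] [0.46913114 0.12442579 0.038     ] r 0.4439013962723046
```

View pics/w14.png

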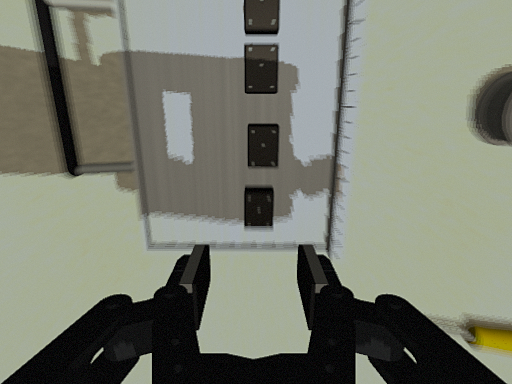

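View pics/s2.png

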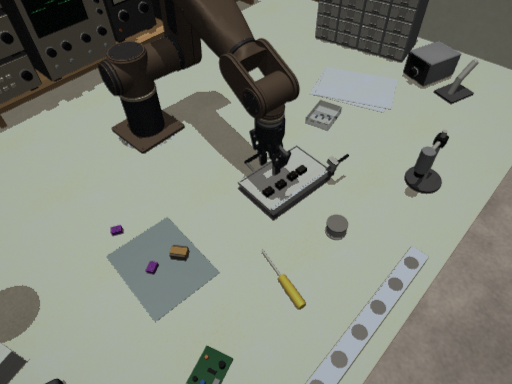

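All four relays are on the tray, in a line at about (260,10), (260,68), (263,145) and (259,207). Next is the handle.

```bash
python3 - <<'E'
from h import *
rel(tw(-.195,-.1,.08),83)
E
```

```text
REL [0.6, -0.1, 0.2] [0.0804, -0.1444, 0.0223]
```

Call:
move_arm(
  plan=[
    [[0.6,0,0,0.03,-0.05,-0.01,0.03],[0.6,0,0,0.06,-0.1,-0.01,0.03],[0.6,0,0,0.08,-0.144,0.01,0.03],[0.6,0,0,0.08,-0.144,0.022,0.03],[0.6,0,0,0.08,-0.144,0.022,0.03]],
  ],
)

```text
time: 24.55
eef_pos: [0.4247, 0.1294, 0.1177]
tcp_rot: [0.748, 0.664, 0.0, -0.001]
contact_force: [0.8, -0.6, -0.2]
opening: 0.351
```

```bash
python3 - <<'E'
from h import *
where();st=get_state(); save('w15','wrist'); rel(tw(-.195,-.1,-.011),83)
for cam in ['scene','side']:
    save('b'+cam,cam)
    r=pinpoint(cam,'tray_bar'); print([ (round(a['p'],2),np.round(a['centre'],1),np.round(w2t(onz(cam,a['centre'],.046)),4)) for a in r])
E
```

```text
t 24.55 tcp [0.4247 0.1294 0.1177] psi 83.2 zax [-0.     0.001 -1.   ] F [ 0.8 -0.6 -0.2] op 0.351 q6 0.18
REL [0.1, -0.1, 0.1] [0.0004, -0.0015, 0.0915]
[(0.91, array([261.2, 153.6]), array([-0.1892, -0.0913,  0.008 ]))]
[(0.67, array([206.2, 158.9]), array([-0.1822, -0.1014,  0.008 ])), (0.19, array([251.5, 178.2]), array([-0.0563, -0.1883,  0.008 ]))]
```

View pics/w15.png

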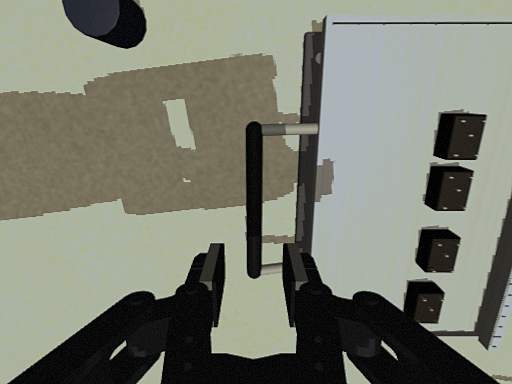

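The bar runs along column 254, dead centre between the fingers. I'll lower onto it and grip.

Call:
move_arm(
  plan=[
    [[0,0,0,0,-0.001,0.045,0.03],[0,0,0,0,-0.001,0.08,0.03],[0,0,0,0,-0.001,0.092,0.03],[0,0,0,0,-0.001,0.092,0.03],[0,0,0,0,-0.001,0.092,0.005]],
  ],
  force=20,
)

```text
time: 25.42
eef_pos: [0.4257, 0.1294, 0.0284]
tcp_rot: [0.748, 0.663, 0.001, -0.0]
contact_force: [-19.1, 3.8, 10.9]
opening: 0.153
```

Call:
move_arm(
  plan=[
    [[0,0,0,0,0,0,0.005],[0,0,0,0,0,0,0.005],[0,0,0,0,0,0,0.005],[0,0,0,0,0,0,0.005],[0,0,0,0,0,0,0.005]],
  ],
)

```text
time: 26.05
eef_pos: [0.4247, 0.1295, 0.0284]
tcp_rot: [0.748, 0.663, -0.0, -0.001]
contact_force: [-6.3, 1.1, 2.2]
opening: 0.128
```

```bash
python3 - <<'E'
from h import *
where()
for th in [.1,.2,.3,.4,.5,.55]:
    dx=-195*np.cos(th)+12*np.sin(th)+195; dz=195*np.sin(th)+12*np.cos(th)-12; print(th,round(dx,1),round(dz,1))
E
```

```text
t 26.05 tcp [0.4247 0.1295 0.0284] psi 83.1 zax [-0.002  0.002 -1.   ] F [-6.3  1.1  2.2] op 0.128 q6 0.18
0.1 2.2 19.4
0.2 6.3 38.5
0.3 12.3 57.1
0.4 20.1 75.0
0.5 29.6 92.0
0.55 35.0 100.2
```

Call:
move_arm(
  plan=[
    [[0,0,0,0,0.001,-0.01,0.005],[0,0,0,0,0.002,-0.0195,0.005],[0,0,0,0,0.004,-0.029,0.005],[0,0,0,0,0.0065,-0.039,0.005],[0,0,0,0,0.009,-0.048,0.005]],
  ],
)

```text
time: 26.68
eef_pos: [0.4335, 0.1284, 0.077]
tcp_rot: [0.748, 0.663, -0.0, -0.002]
contact_force: [-4.6, 1.5, -2.7]
opening: 0.127
```

Call:
move_arm(
  plan=[
    [[0,0,0,0,0.003,-0.009,0.005],[0,0,0,0,0.007,-0.018,0.005],[0,0,0,0,0.011,-0.027,0.005],[0,0,0,0,0.015,-0.034,0.005],[0,0,0,0,0.02,-0.042,0.005]],
  ],
)

```text
time: 27.3
eef_pos: [0.4518, 0.1263, 0.1193]
tcp_rot: [0.748, 0.663, -0.002, -0.004]
contact_force: [-9.1, 2.3, 0.9]
opening: 0.127
```

```bash
python3 - <<'E'
from h import *
where(); save('sc3','scene'); save('sd3','side'); save('w16','wrist')
E
```

```text
t 27.3 tcp [0.4518 0.1263 0.1193] psi 83.1 zax [-0.009  0.003 -1.   ] F [-9.1  2.3  0.9] op 0.127 q6 0.17
```

View pics/w16.png

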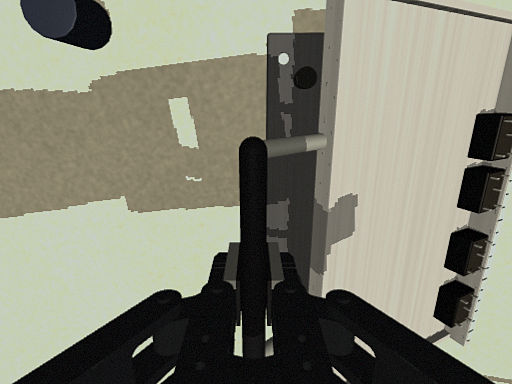

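View pics/sd3.png

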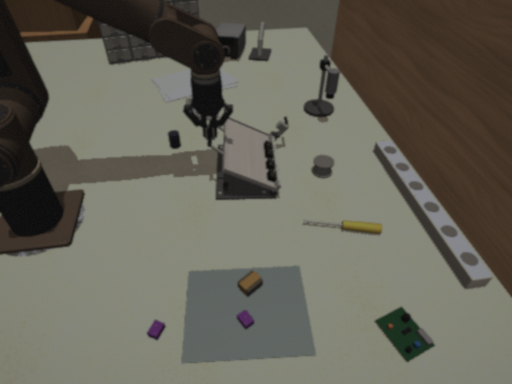

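All four have slid to the fence (column about 490 in the wrist view). I'll hold for a moment, then lower slowly.

Call:
move_arm(
  plan=[
    [[0,0,0,0,0.003,-0.005,0.005],[0,0,0,0,0.003,-0.005,0.005],[0,0,0,0,0.003,-0.005,0.005],[0,0,0,0,0.003,-0.005,0.005],[0,0,0,0,0.003,-0.005,0.005]],
  ],
)

```text
time: 28.08
eef_pos: [0.4559, 0.1258, 0.1261]
tcp_rot: [0.748, 0.663, -0.002, -0.003]
contact_force: [-5.4, 1.7, 2.0]
opening: 0.129
```

```bash
python3 - <<'E'
from h import *
where(); save('sc4','scene')
im=cv2.imread('pics/sc4.png'); cv2.imwrite('pics/sc4z.png',cv2.resize(im[120:230,210:370],None,fx=5,fy=5,interpolation=cv2.INTER_CUBIC))
st=get_state()
# theta from tcp
b=w2t(st['eef_pos']+np.array([0,0,.019-.0014])); print(b, 'theta', np.arctan2(b[2]+.004,-b[0])-np.arctan2(.012,.195))
E
```

```text
t 28.07 tcp [0.4559 0.1258 0.1261] psi 83.1 zax [-0.007  0.002 -1.   ] F [-5.4  1.7  2. ] op 0.129 q6 0.17
[-0.16334914 -0.10025316  0.10569919] theta 0.5299235529607633
```

View pics/sc4z.png

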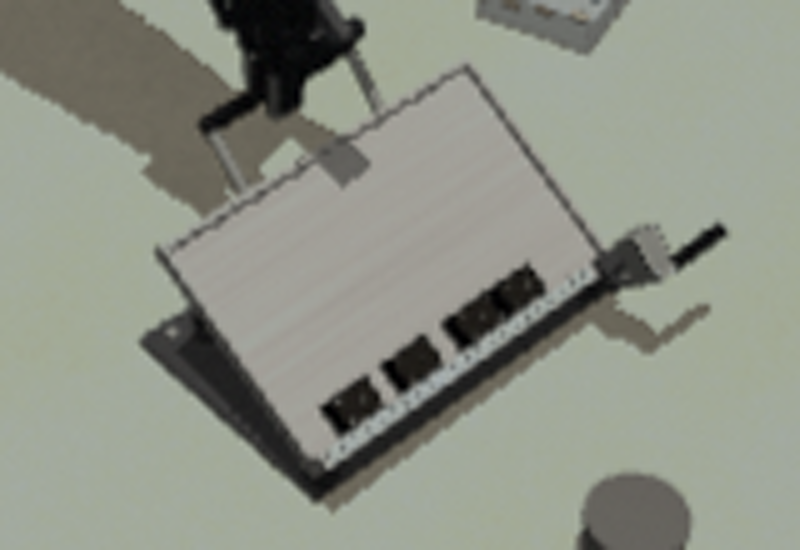

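Call:
move_arm(
  plan=[
    [[0,0,0,0,-0.005,0.008,0.005],[0,0,0,0,-0.01,0.017,0.005],[0,0,0,0,-0.0135,0.024,0.005],[0,0,0,0,-0.017,0.032,0.005],[0,0,0,0,-0.0205,0.04,0.005]],
  ],
)

```text
time: 28.75
eef_pos: [0.4365, 0.1281, 0.0864]
tcp_rot: [0.748, 0.663, -0.0, -0.002]
contact_force: [0.1, -1.6, 0.1]
opening: 0.127
```

Call:
move_arm(
  plan=[
    [[0,0,0,0,-0.0025,0.0075,0.005],[0,0,0,0,-0.005,0.015,0.005],[0,0,0,0,-0.007,0.0225,0.005],[0,0,0,0,-0.009,0.03,0.005],[0,0,0,0,-0.01,0.038,0.005]],
  ],
)

```text
time: 29.38
eef_pos: [0.4268, 0.1293, 0.0481]
tcp_rot: [0.748, 0.663, -0.0, -0.001]
contact_force: [-0.0, -1.5, -0.7]
opening: 0.131
```

```bash
python3 - <<'E'
from h import *
where(); rel([.4247,.1295,.0284],83.1)
E
```

```text
t 29.38 tcp [0.4268 0.1293 0.0481] psi 83.1 zax [-0.002  0.002 -1.   ] F [-0.  -1.5 -0.7] op 0.131 q6 0.18
REL [-0.1, -0.1, -0.0] [-0.0001, -0.0021, 0.0197]
```

Call:
move_arm(
  plan=[
    [[0,0,0,0,-0.001,0.005,0.005],[0,0,0,0,-0.0015,0.01,0.005],[0,0,0,0,-0.002,0.015,0.005],[0,0,0,0,-0.002,0.019,0.005],[0,0,0,0,-0.002,0.0205,0.005]],
  ],
)

```text
time: 30.0
eef_pos: [0.4247, 0.1296, 0.0294]
tcp_rot: [0.748, 0.663, -0.002, -0.002]
contact_force: [-10.1, -3.1, 23.5]
opening: 0.131
```

Call:
move_arm(
  plan=[
    [[0,0,0,0,0,0,0.03],[0,0,0,0,0,0,0.03],[0,0,0,0,0,-0.02,0.03],[0,0,0,0,0,-0.07,0.03],[0,0,0,0,0,-0.13,0.03]],
  ],
)

```text
time: 30.62
eef_pos: [0.4241, 0.1295, 0.1593]
tcp_rot: [0.748, 0.663, -0.003, -0.004]
contact_force: [0.7, 0.2, -0.0]
opening: 0.35
```

```bash
python3 - <<'E'
from h import *
where(); st=get_state(); save('w17','wrist')
P=tw(.016,.041,.025); print('stophinge',P)
E
```

```text
t 30.62 tcp [0.4241 0.1295 0.1593] psi 83.1 zax [-0.009  0.001 -1.   ] F [ 0.7  0.2 -0. ] op 0.35 q6 0.18
stophinge [0.65107738 0.24414448 0.063     ]
```

View pics/w17.png

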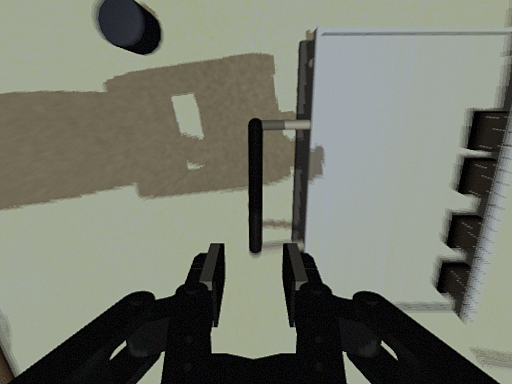

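The tray is level and the row is against the fence. Next I'll look at the stop pin from above.

```bash
python3 - <<'E'
from h import *
rel(tw(.033,.02,.15),83)
E
```

```text
REL [0.4, -0.2, 0.1] [0.1187, 0.2231, -0.0168]
```

Call:
move_arm(
  plan=[
    [[0.4,0,0,0.025,0.045,-0.025,0.03],[0.4,-0.2,0,0.05,0.095,-0.025,0.03],[0.4,-0.2,0,0.08,0.15,-0.02,0.03],[0.4,-0.2,0,0.11,0.205,-0.017,0.03],[0.4,-0.2,0,0.119,0.223,-0.017,0.03]],
  ],
)

```text
time: 31.3
eef_pos: [0.6673, 0.2226, 0.1854]
tcp_rot: [0.748, 0.664, -0.001, -0.001]
contact_force: [-0.3, -0.2, -0.9]
opening: 0.353
```

Call:
move_arm(
  plan=[
    [[0,0,0,0,0,0,0.03],[0,0,0,0,0,0,0.03],[0,0,0,0,0,0,0.03],[0,0,0,0,0,0,0.03],[0,0,0,0,0,0,0.03]],
  ],
)

```text
time: 31.92
eef_pos: [0.667, 0.2225, 0.186]
tcp_rot: [0.748, 0.664, -0.0, -0.0]
contact_force: [0.7, 0.2, 0.2]
opening: 0.354
```

```bash
python3 - <<'E'
from h import *
where(); st=get_state(); save('w18','wrist')
for r in pinpoint('wrist','stop_pin'): print(r['p'],r['centre'],w2t(onz('wrist',r['centre'],.0996,st)))
for x,y in [(.0327,.018),(.0327,.058)]: print(proj('wrist',tw(x,y,.0616),st))
for cam in ['side','scene']:
  save('p'+cam,cam)
  for r in pinpoint(cam,'stop_pin'): print(cam,r['p'],r['centre'],w2t(onz(cam,r['centre'],.0996,st)))
E
```

```text
t 31.93 tcp [0.667  0.2225 0.186 ] psi 83.2 zax [-0.001  0.    -1.   ] F [0.7 0.2 0.2] op 0.354 q6 0.3
0.6 [244.3, 174.1] [0.02713504 0.04387851 0.0616    ]
[251.51651309 205.87638414]
[251.57168334 155.85772757]
side 0.54 [277.7, 116.0] [0.03089374 0.03427126 0.0616    ]
side 0.37 [269.2, 177.9] [-0.01516618 -0.24946101  0.0616    ]
scene 0.5 [346.4, 162.3] [0.04771466 0.03541018 0.0616    ]
```

View pics/w18.png

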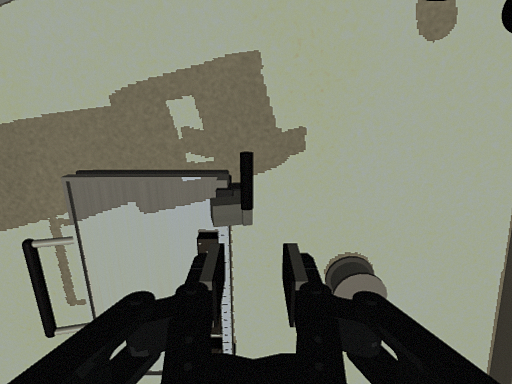

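The pin runs from (246,153) to (247,208), so its x is about +29 mm and the stop is up at roughly 1.8 rad. I'll straddle it and grip.

```bash
python3 - <<'E'
from h import *
rel(tw(.029,.043,.044),83)
E
```

```text
REL [-0.1, 0.0, 0.2] [0.0215, -0.0055, 0.1035]
```

Call:
move_arm(
  plan=[
    [[0,0,0,0.021,-0.0055,0.03,0.03],[0,0,0,0.0215,-0.0055,0.07,0.03],[0,0,0,0.0215,-0.0055,0.095,0.03],[0,0,0,0.0215,-0.0055,0.103,0.03],[0,0,0,0.0215,-0.0055,0.103,0.03]],
  ],
)

```text
time: 32.85
eef_pos: [0.6643, 0.2446, 0.0824]
tcp_rot: [0.748, 0.664, -0.001, -0.001]
contact_force: [0.8, 0.3, 1.0]
opening: 0.355
```

```bash
python3 - <<'E'
from h import *
where(); save('w19','wrist'); save('sc5','scene')
im=cv2.imread('pics/sc5.png'); cv2.imwrite('pics/sc5z.png',cv2.resize(im[90:210,270:430],None,fx=5,fy=5,interpolation=cv2.INTER_CUBIC))
E
```

```text
t 32.85 tcp [0.6643 0.2446 0.0824] psi 83.2 zax [-0.002  0.    -1.   ] F [0.8 0.3 1. ] op 0.355 q6 0.33
```

View pics/w19.png

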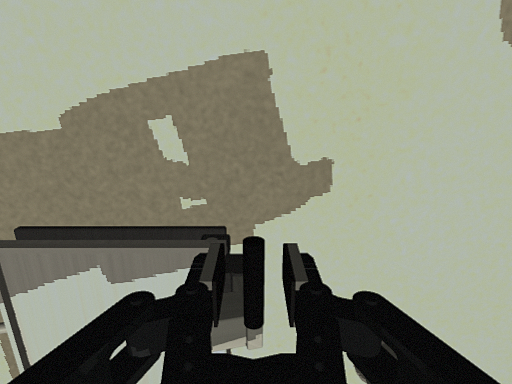

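View pics/sc5z.png

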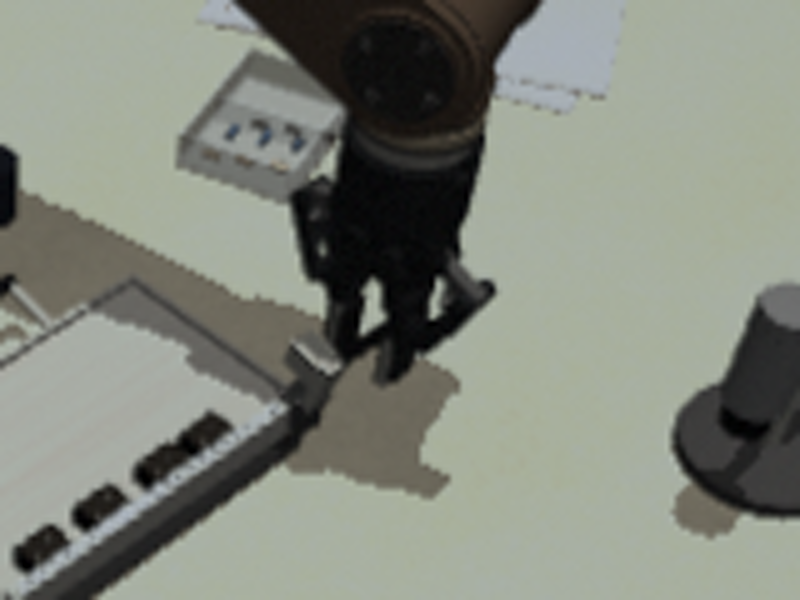

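The pin sits centred between the fingers at column 254. Closing.

Call:
move_arm(
  plan=[
    [[0,0,0,0,0,0,0.003],[0,0,0,0,0,0,0.003],[0,0,0,0,0,0,0.003],[0,0,0,0,0,0,0.003],[0,0,0,0,0,0,0.003]],
  ],
  force=25,
)

```text
time: 33.58
eef_pos: [0.6666, 0.245, 0.086]
tcp_rot: [0.748, 0.664, 0.002, 0.001]
contact_force: [0.2, -0.2, 5.5]
opening: 0.103
```

```bash
python3 - <<'E'
from h import *
where(); st=get_state(); print(w2t(st['eef_pos']))
p0=w2t(st['eef_pos'])[0]
th0=1.8
f=lambda t:np.array([-40*np.cos(t)+4*np.sin(t),40*np.sin(t)+4*np.cos(t)])
for t in np.arange(1.8,-.01,-.1): print(round(t,2),np.round(f(t)-f(1.8),1))
E
```

```text
t 33.58 tcp [0.6666 0.245  0.086 ] psi 83.2 zax [ 0.005  0.001 -1.   ] F [ 0.2 -0.2  5.5] op 0.103 q6 0.33
[0.03128959 0.04373171 0.0480279 ]
1.8 [0. 0.]
1.7 [-3.9  1.1]
1.6 [-7.8  1.8]
1.5 [-11.8   2.1]
1.4 [-15.8   2.1]
1.3 [-19.8   1.6]
1.2 [-23.7   0.7]
1.1 [-27.6  -0.6]
1.0 [-31.2  -2.2]
0.9 [-34.7  -4.2]
0.8 [-38.   -6.6]
0.7 [-41.   -9.2]
0.6 [-43.7 -12.2]
0.5 [-46.2 -15.4]
0.4 [-48.3 -18.8]
0.3 [-50.  -22.4]
0.2 [-51.4 -26.2]
0.1 [-52.4 -30.1]
-0.0 [-53. -34.]
```

Call:
move_arm(
  plan=[
    [[0,0,0,0,-0.0065,-0.002,0.003],[0,0,0,0,-0.0105,-0.003,0.003],[0,0,0,0,-0.0145,-0.003,0.003],[0,0,0,0,-0.0185,-0.003,0.003],[0,0,0,0,-0.0225,-0.0025,0.003]],
  ],
)

```text
time: 34.2
eef_pos: [0.6452, 0.2476, 0.0902]
tcp_rot: [0.748, 0.664, 0.003, 0.002]
contact_force: [2.8, -0.1, 5.1]
opening: 0.108
```

```bash
python3 - <<'E'
from h import *
where(); st=get_state(); print(w2t(st['eef_pos'])); save('w20','wrist')
E
```

```text
t 34.2 tcp [0.6452 0.2476 0.0902] psi 83.2 zax [ 0.008  0.001 -1.   ] F [ 2.8 -0.1  5.1] op 0.108 q6 0.34
[0.00974105 0.04368573 0.05223599]
```

View pics/w20.png

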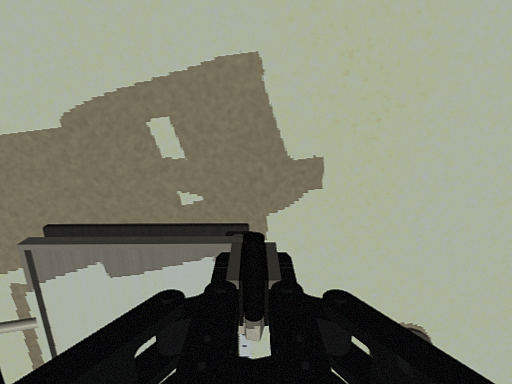

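Call:
move_arm(
  plan=[
    [[0,0,0,0,-0.0055,0.002,0.003],[0,0,0,0,-0.0105,0.004,0.003],[0,0,0,0,-0.0145,0.0063,0.003],[0,0,0,0,-0.018,0.0088,0.003],[0,0,0,0,-0.021,0.0115,0.003]],
  ],
)

```text
time: 34.88
eef_pos: [0.6233, 0.2502, 0.0777]
tcp_rot: [0.748, 0.664, 0.003, 0.002]
contact_force: [3.9, -0.9, 3.3]
opening: 0.103
```

```bash
python3 - <<'E'
from h import *
where(); st=get_state(); p=w2t(st['eef_pos']); print(p); fx=p[0]*1e3-16
from scipy.optimize import brentq
f=lambda t:np.array([-40*np.cos(t)+4*np.sin(t),40*np.sin(t)+4*np.cos(t)])
t0=brentq(lambda t:f(t)[0]-fx,0,2.2); print('th',t0,'off',25+f(t0)[1]-p[2]*1e3)
for t in np.linspace(t0,0,6)[1:]: print(np.round(f(t)-f(t0),1))
E
```

```text
t 34.88 tcp [0.6233 0.2502 0.0777] psi 83.2 zax [ 0.006  0.001 -1.   ] F [ 3.9 -0.9  3.3] op 0.103 q6 0.35
[-0.0123343   0.04359373  0.03969667]
th 0.6889273497012254 off 13.81942817950791
[-3.6 -4.2]
[-6.7 -8.8]
[ -9.1 -13.8]
[-10.7 -19.1]
[-11.7 -24.5]
```

Call:
move_arm(
  plan=[
    [[0,0,0,0,-0.0036,0.0042,0.003],[0,0,0,0,-0.0067,0.0088,0.003],[0,0,0,0,-0.0091,0.0138,0.003],[0,0,0,0,-0.0107,0.0191,0.003],[0,0,0,0,-0.0117,0.0255,0.003]],
  ],
)

```text
time: 35.5
eef_pos: [0.6116, 0.2516, 0.0519]
tcp_rot: [0.748, 0.664, 0.002, 0.002]
contact_force: [2.3, -1.0, 4.2]
opening: 0.101
```

```bash
python3 - <<'E'
from h import *
where(); st=get_state(); p=w2t(st['eef_pos']); print(p)
save('sc6','scene'); save('w21','wrist')
im=cv2.imread('pics/sc6.png'); cv2.imwrite('pics/sc6z.png',cv2.resize(im[90:210,270:430],None,fx=5,fy=5,interpolation=cv2.INTER_CUBIC))
E
```

```text
t 35.5 tcp [0.6116 0.2516 0.0519] psi 83.2 zax [ 0.006  0.001 -1.   ] F [ 2.3 -1.   4.2] op 0.101 q6 0.36
[-0.0240447   0.04357078  0.01387118]
```

View pics/sc6z.png

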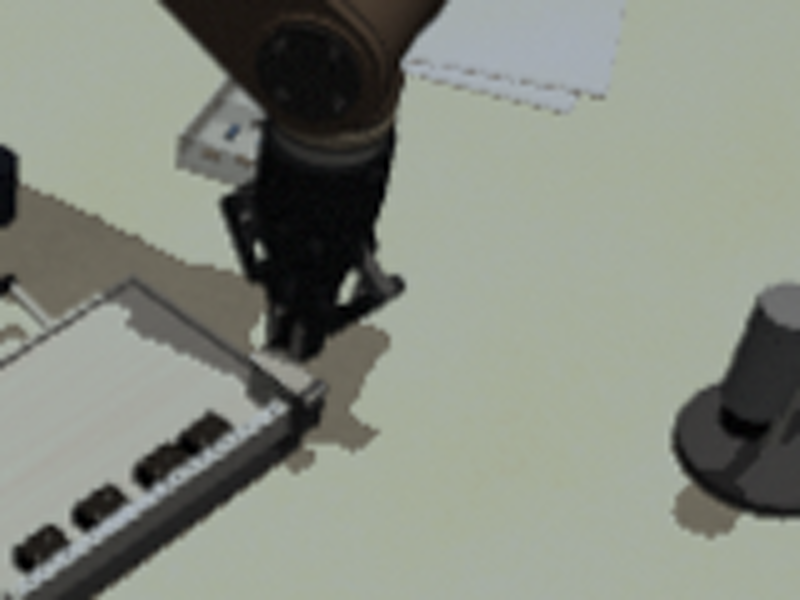

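Call:
move_arm(
  plan=[
    [[0,0,0,0,0,0.003,0.003],[0,0,0,0,0,0.004,0.003],[0,0,0,0,0,0.004,0.003],[0,0,0,0,0,0.004,0.003],[0,0,0,0,0,0.004,0.003]],
  ],
)

```text
time: 36.22
eef_pos: [0.6115, 0.2517, 0.0493]
tcp_rot: [0.748, 0.664, 0.002, 0.001]
contact_force: [-0.7, -1.3, 11.5]
opening: 0.103
```

```bash
python3 - <<'E'
from h import *
where(); st=get_state(); p=w2t(st['eef_pos']); print(p)
E
```

```text
t 36.23 tcp [0.6115 0.2517 0.0493] psi 83.2 zax [ 0.004  0.001 -1.   ] F [-0.7 -1.3 11.5] op 0.103 q6 0.36
[-0.02419651  0.04362756  0.01130626]
```

Call:
move_arm(
  plan=[
    [[0,0,0,0,0,0,0.03],[0,0,0,0,0,0,0.03],[0,0,0,0,0,-0.01,0.03],[0,0,0,0,0,-0.07,0.03],[0,0,0,0,0,-0.13,0.03]],
  ],
)

```text
time: 36.85
eef_pos: [0.6099, 0.2515, 0.1798]
tcp_rot: [0.748, 0.664, 0.0, 0.0]
contact_force: [1.4, 1.1, 0.5]
opening: 0.352
```

```bash
python3 - <<'E'
from h import *
where(); rel(tw(-.02,-.13,.16),83)
E
```

```text
t 36.85 tcp [0.6099 0.2515 0.1798] psi 83.2 zax [ 0.001  0.    -1.   ] F [1.4 1.1 0.5] op 0.352 q6 0.36
REL [0.1, -0.0, 0.2] [-0.1733, 0.0052, -0.0183]
```

Call:
move_arm(
  plan=[
    [[0,0,0,-0.06,0,-0.018,0],[0,0,0,-0.12,0.002,-0.018,0],[0,0,0,-0.173,0.005,-0.018,0],[0,0,0,-0.173,0.005,-0.018,0],[0,0,0,-0.173,0.005,-0.018,0]],
  ],
)

```text
time: 37.48
eef_pos: [0.5941, 0.0794, 0.1977]
tcp_rot: [0.748, 0.664, 0.001, -0.0]
contact_force: [0.1, 0.6, -0.1]
opening: 0.003
```

```bash
python3 - <<'E'
from h import *
where(); st=get_state(); im=save('w22','wrist'); m=rmask(im); cv2.imwrite('pics/m22.png',m*255)
E
```

```text
t 37.48 tcp [0.5941 0.0794 0.1977] psi 83.1 zax [ 0.001  0.001 -1.   ] F [ 0.1  0.6 -0.1] op 0.003 q6 0.08
```

View pics/w22.png

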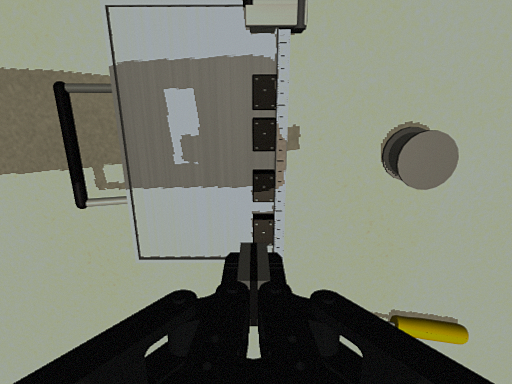

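The stop is down at (277,14). The four relays stand flat along the fence at rows of about 92, 134, 185 and 230, with gaps. I'll measure their y positions.

```bash
python3 - <<'E'
from h import *
st=get_state(); im=cv2.imread('pics/w22.png')
cv2.imwrite('pics/w22z.png',cv2.resize(im[60:260,220:300],None,fx=4,fy=3,interpolation=cv2.INTER_CUBIC))
for p in [(264,92),(264,134),(264,187),(263,230)]: print(p,np.round(w2t(onz('wrist',p,.054,st)),4))
for y in [-.18,-.195,-.2]: print(proj('wrist',tw(-.011,y,.016),st))
E
```

```text
(264, 92) [-0.0116 -0.0458  0.016 ]
(264, 134) [-0.011  -0.0824  0.016 ]
(264, 187) [-0.0103 -0.1331  0.016 ]
(263, 230) [-0.0106 -0.1787  0.016 ]
[262.63410495 231.16019873]
[262.44149075 244.43757182]
[262.37853959 248.77695061]
```

View pics/w22z.png

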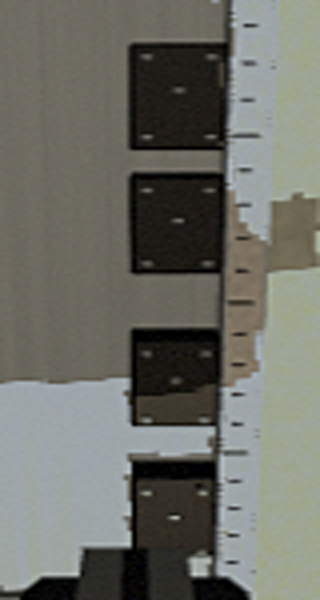

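```bash
python3 - <<'E'
from h import *
rel(tw(-.013,-.215,.05),83)
E
```

```text
REL [0.0, -0.1, 0.2] [-0.0863, 0.0071, 0.1096]
```

Call:
move_arm(
  plan=[
    [[0,0,0.2,-0.05,0.004,0,0],[0,0,0.2,-0.086,0.007,0.02,0],[0,0,0.2,-0.086,0.007,0.07,0],[0,0,0.2,-0.086,0.007,0.105,0],[0,0,0.2,-0.086,0.007,0.11,0]],
  ],
)

```text
time: 38.15
eef_pos: [0.5888, -0.0043, 0.0842]
tcp_rot: [0.748, 0.663, -0.002, -0.003]
contact_force: [0.4, -0.2, -0.8]
opening: -0.003
```

```bash
python3 - <<'E'
from h import *
where(); print(w2t(get_state()['eef_pos'])); rel(tw(-.013,-.214,.009),83)
E
```

```text
t 38.15 tcp [ 0.5888 -0.0043  0.0842] psi 83.1 zax [-0.006  0.002 -1.   ] F [ 0.4 -0.2 -0.8] op -0.003 q6 -0.06
[-0.01554087 -0.21315235  0.04622867]
REL [-0.4, -0.1, 0.1] [-0.0009, 0.0028, 0.0372]
```

Call:
move_arm(
  plan=[
    [[0,0,0.1,-0.001,0.003,0.02,0],[0,0,0.1,-0.001,0.003,0.032,0],[0,0,0.1,-0.001,0.003,0.037,0],[0,0,0.1,-0.001,0.003,0.037,0],[0,0,0.1,-0.001,0.003,0.037,0]],
  ],
)

```text
time: 38.78
eef_pos: [0.5921, -0.0056, 0.0482]
tcp_rot: [0.749, 0.663, -0.001, -0.002]
contact_force: [-0.7, 0.4, 0.1]
opening: -0.002
```

```bash
python3 - <<'E'
from h import *
where(); print(w2t(get_state()['eef_pos'])); save('w23','wrist'); save('sc7','scene')
im=cv2.imread('pics/sc7.png'); cv2.imwrite('pics/sc7z.png',cv2.resize(im[120:230,220:380],None,fx=5,fy=5,interpolation=cv2.INTER_CUBIC))
E
```

```text
t 38.77 tcp [ 0.5921 -0.0056  0.0482] psi 83.0 zax [-0.005  0.002 -1.   ] F [-0.7  0.4  0.1] op -0.002 q6 -0.06
[-0.01213437 -0.21403788  0.01018187]
```

View pics/w23.png

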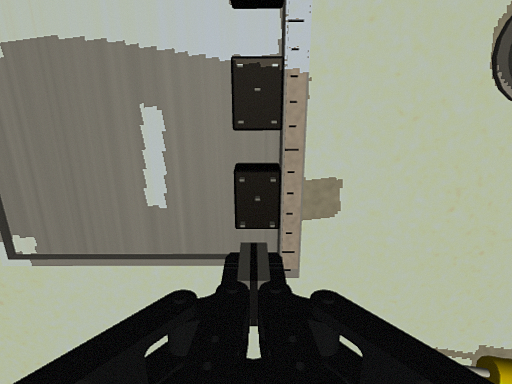

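View pics/sc7z.png

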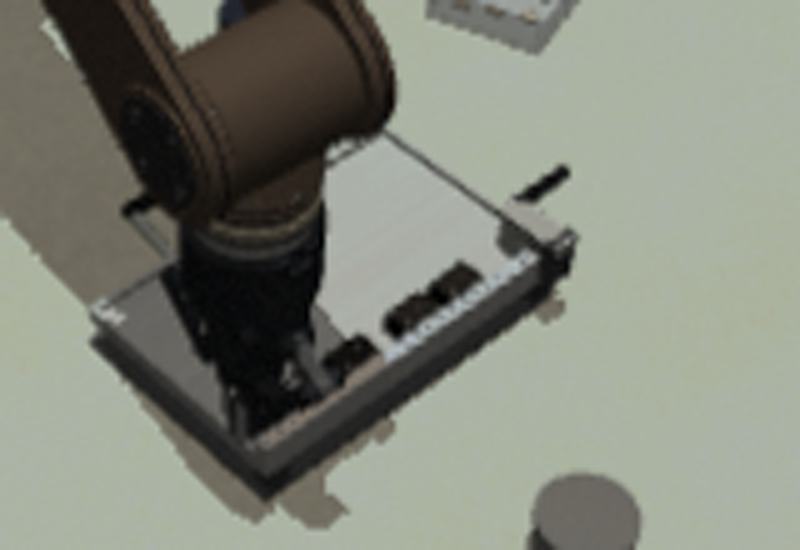

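The closed fingertip sits behind the last relay, at (254,250) against (257,198). Pushing slowly along the fence.

Call:
move_arm(
  plan=[
    [[0,0,0,0.007,0,0.002,0],[0,0,0,0.014,0,0.002,0],[0,0,0,0.021,0,0.002,0],[0,0,0,0.028,0,0.002,0],[0,0,0,0.035,0,0.002,0]],
  ],
)

```text
time: 39.5
eef_pos: [0.5962, 0.0297, 0.0461]
tcp_rot: [0.749, 0.663, -0.001, -0.002]
contact_force: [-0.6, -1.0, -0.2]
opening: 0.005
```

```bash
python3 - <<'E'
from h import *
where(); print(w2t(get_state()['eef_pos'])); save('w24','wrist')
E
```

```text
t 39.5 tcp [0.5962 0.0297 0.0461] psi 83.0 zax [-0.005  0.002 -1.   ] F [-0.6 -1.  -0.2] op 0.005 q6 -0.0
[-0.01232919 -0.17855437  0.00805797]
```

View pics/w24.png

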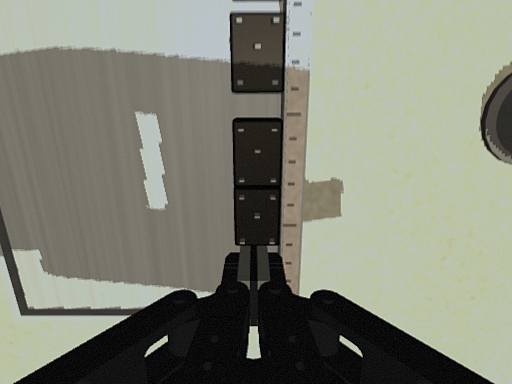

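Call:
move_arm(
  plan=[
    [[0,0,0,0.006,0,0,0],[0,0,0,0.012,0,0,0],[0,0,0,0.018,0,0,0],[0,0,0,0.024,0,0,0],[0,0,0,0.03,0,0,0]],
  ],
)

```text
time: 40.17
eef_pos: [0.5998, 0.0605, 0.0461]
tcp_rot: [0.749, 0.663, -0.001, -0.003]
contact_force: [-0.6, -0.7, 0.7]
opening: -0.0
```

```bash
python3 - <<'E'
from h import *
where(); print(w2t(get_state()['eef_pos'])); save('w25','wrist')
E
```

```text
t 40.17 tcp [0.5998 0.0605 0.0461] psi 83.1 zax [-0.005  0.003 -1.   ] F [-0.6 -0.7  0.7] op -0.0 q6 0.05
[-0.01248252 -0.14747546  0.00807939]
```

View pics/w25.png

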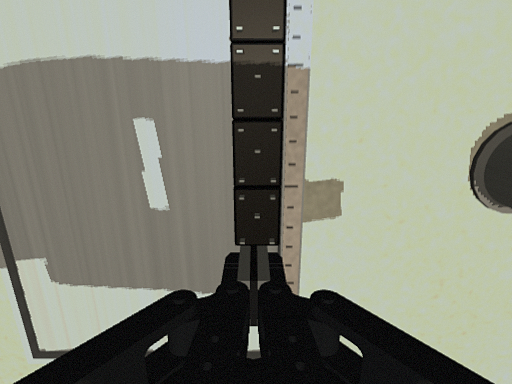

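All four are end to end now, with about 16 mm left to the stop.

Call:
move_arm(
  plan=[
    [[0,0,0,0.004,0,0,0],[0,0,0,0.007,0,0,0],[0,0,0,0.01,0,0,0],[0,0,0,0.012,0,0,0],[0,0,0,0.013,0,0,0]],
  ],
)

```text
time: 40.85
eef_pos: [0.6015, 0.0742, 0.0461]
tcp_rot: [0.749, 0.663, -0.001, -0.003]
contact_force: [-0.2, -0.6, -0.0]
opening: -0.001
```

Call:
move_arm(
  plan=[
    [[0,0,0,0.001,0,0,0],[0,0,0,0.0015,0,0,0],[0,0,0,0.002,0,0,0],[0,0,0,0.0025,0,0,0],[0,0,0,0.003,0,0,0]],
  ],
)

```text
time: 41.48
eef_pos: [0.6018, 0.0772, 0.0462]
tcp_rot: [0.749, 0.663, -0.001, -0.003]
contact_force: [-1.1, -0.2, 0.7]
opening: -0.0
```

```bash
python3 - <<'E'
from h import *
where(); print(w2t(get_state()['eef_pos'])); save('w26','wrist')
E
```

```text
t 41.48 tcp [0.6018 0.0772 0.0462] psi 83.1 zax [-0.005  0.003 -1.   ] F [-1.1 -0.2  0.7] op -0.0 q6 0.08
[-0.01251775 -0.13072638  0.00816015]
```

Not touching yet by force; creeping on.

Call:
move_arm(
  plan=[
    [[0,0,0,0.0005,0,0,0],[0,0,0,0.001,0,0,0],[0,0,0,0.0015,0,0,0],[0,0,0,0.002,0,0,0],[0,0,0,0.002,0,0,0]],
  ],
)

```text
time: 42.15
eef_pos: [0.6021, 0.0793, 0.0462]
tcp_rot: [0.749, 0.663, -0.001, -0.003]
contact_force: [0.1, -0.3, 0.4]
opening: -0.003
```

```bash
python3 - <<'E'
from h import *
where(); print(w2t(get_state()['eef_pos'])); save('w27','wrist');  save('sc8','scene')
im=cv2.imread('pics/sc8.png'); cv2.imwrite('pics/sc8z.png',cv2.resize(im[120:230,220:380],None,fx=5,fy=5,interpolation=cv2.INTER_CUBIC))
E
```

```text
t 42.15 tcp [0.6021 0.0793 0.0462] psi 83.1 zax [-0.005  0.003 -1.   ] F [ 0.1 -0.3  0.4] op -0.003 q6 0.08
[-0.01251555 -0.12855723  0.00816296]
```

View pics/w27.png

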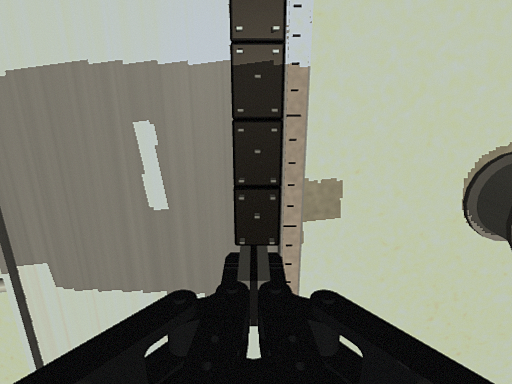

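View pics/sc8z.png

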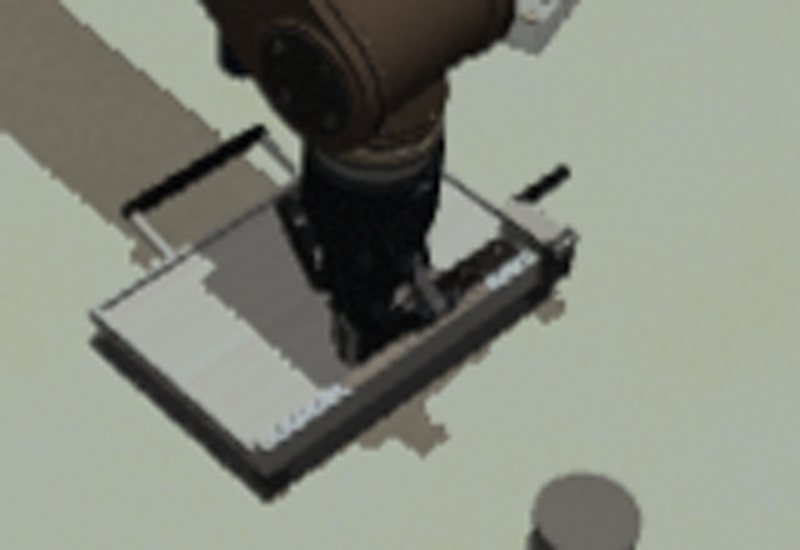

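Call:
move_arm(
  plan=[
    [[0,0,0,0.0005,0,0,0],[0,0,0,0.001,0,0,0],[0,0,0,0.0015,0,0,0],[0,0,0,0.002,0,0,0],[0,0,0,0.002,0,0,0]],
  ],
)

```text
time: 42.88
eef_pos: [0.6023, 0.0811, 0.0462]
tcp_rot: [0.749, 0.663, -0.001, -0.003]
contact_force: [-0.3, -1.1, 1.3]
opening: -0.003
```

Call:
move_arm(
  plan=[
    [[0,0,0,0.0005,0,0,0],[0,0,0,0.001,0,0,0],[0,0,0,0.001,0,0,0],[0,0,0,0.0015,0,0,0],[0,0,0,0.0015,0,0,0]],
  ],
)

```text
time: 43.5
eef_pos: [0.6024, 0.0813, 0.0462]
tcp_rot: [0.748, 0.663, -0.002, -0.002]
contact_force: [-0.8, -5.1, 1.3]
opening: 0.002
```

Force rose to −5 N along y and the motion stopped, so the row is against the stop. Backing off straight.

Call:
move_arm(
  plan=[
    [[0,0,0,0,0,0,0],[0,0,0,0,0,0,0],[0,0,0,-0.002,0,0,0],[0,0,0,-0.008,0,0,0],[0,0,0,-0.02,0,0,0]],
  ],
)

```text
time: 44.12
eef_pos: [0.6, 0.0614, 0.0462]
tcp_rot: [0.748, 0.664, -0.002, -0.002]
contact_force: [0.1, -0.0, -0.0]
opening: -0.005
```

```bash
python3 - <<'E'
from h import *
where(); rel(tw(-.04,-.07,.17),83)
E
```

```text
t 44.12 tcp [0.6    0.0614 0.0462] psi 83.2 zax [-0.005  0.001 -1.   ] F [ 0.1 -0.  -0. ] op -0.005 q6 0.05
REL [-0.3, -0.0, 0.2] [0.0767, -0.0282, -0.1616]
```

Call:
move_arm(
  plan=[
    [[0,0,0,-0.003,-0.002,-0.06,0],[0,0,0,0,-0.01,-0.12,0.03],[0,0,0,0.05,-0.028,-0.16,0.03],[0,0,0,0.077,-0.028,-0.16,0.03],[0,0,0,0.077,-0.028,-0.16,0.03]],
  ],
)

```text
time: 44.75
eef_pos: [0.5824, 0.1422, 0.2075]
tcp_rot: [0.747, 0.665, -0.001, -0.001]
contact_force: [-0.3, -0.2, -0.5]
opening: 0.351
```

```bash
python3 - <<'E'
from h import *
where(); st=get_state();im=save('w28','wrist')
for y in [0,-.03,-.06,-.09,-.12]: print(y,proj('wrist',tw(-.022,y,.016),st),proj('wrist',tw(0,y,.016),st))
rel(tw(-.0242,.043,.07),83)
E
```

```text
t 44.75 tcp [0.5824 0.1422 0.2075] psi 83.3 zax [-0.003  0.001 -1.   ] F [-0.3 -0.2 -0.5] op 0.351 q6 0.19
0 [273.63536113 108.71082852] [297.33477203 108.84443911]
-0.03 [272.82193864 141.26213976] [295.76795342 141.3964471 ]
-0.06 [272.05862424 171.80823943] [294.29766748 171.94290543]
-0.09 [271.34092619 200.52887731] [292.91525967 200.66361989]
-0.12 [270.664874   227.58294254] [291.61307997 227.71752619]
REL [-0.3, 0.0, 0.2] [0.1126, 0.0167, 0.0983]
```

View pics/w28.png

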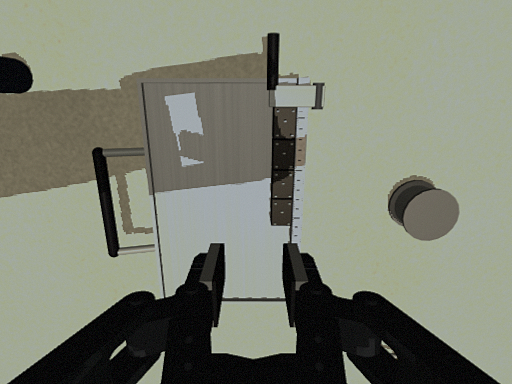

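The row is contiguous from (284,107) to (282,225), and the stop is down with its pin at (273,60). Next I'll grip the pin and flip it up.

Call:
move_arm(
  plan=[
    [[0,0,0.2,0.05,0.006,0,0.03],[0,0,0.2,0.1,0.014,0.01,0.03],[-0.3,0,0.2,0.113,0.017,0.04,0.03],[-0.3,0,0.2,0.113,0.017,0.08,0.03],[-0.3,0,0.2,0.113,0.017,0.098,0.03]],
  ],
)

```text
time: 45.42
eef_pos: [0.6099, 0.2496, 0.104]
tcp_rot: [0.749, 0.662, -0.003, -0.001]
contact_force: [-0.3, -0.9, -0.8]
opening: 0.351
```

```bash
python3 - <<'E'
from h import *
where(); save('w29','wrist'); rel(tw(-.0242,.0436,.0125),83.2)
E
```

```text
t 45.42 tcp [0.6099 0.2496 0.104 ] psi 83.0 zax [-0.006 -0.002 -1.   ] F [-0.3 -0.9 -0.8] op 0.351 q6 0.36
REL [-0.5, 0.2, -0.2] [0.0027, 0.0024, 0.052]
```

View pics/w29.png

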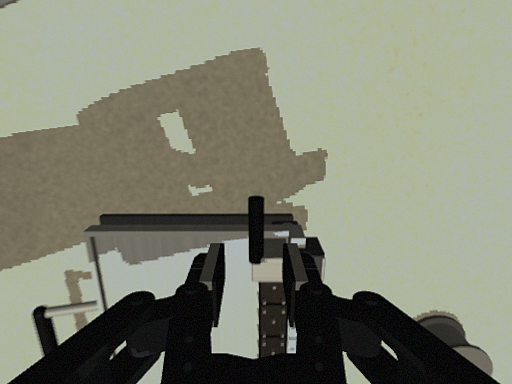

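Call:
move_arm(
  plan=[
    [[-0.3,0.2,0,0.003,0.0024,0.02,0.03],[-0.4,0.2,0,0.003,0.0024,0.04,0.03],[-0.4,0.2,0,0.003,0.0024,0.052,0.03],[-0.4,0.2,0,0.003,0.0024,0.053,0.03],[-0.4,0.2,0,0.003,0.0024,0.053,0.03]],
  ],
)

```text
time: 46.1
eef_pos: [0.6121, 0.252, 0.0503]
tcp_rot: [0.749, 0.662, 0.0, -0.0]
contact_force: [-1.6, -0.1, -0.2]
opening: 0.352
```

Call:
move_arm(
  plan=[
    [[0,0,0,0,0,0,0.003],[0,0,0,0,0,0,0.003],[0,0,0,0,0,0,0.003],[0,0,0,0,0,0,0.003],[0,0,0,0,0,0,0.003]],
  ],
  force=30,
)

```text
time: 46.72
eef_pos: [0.6116, 0.2525, 0.0513]
tcp_rot: [0.749, 0.662, -0.0, -0.001]
contact_force: [-6.0, 1.4, 5.0]
opening: 0.099
```

```bash
python3 - <<'E'
from h import *
where(); p=w2t(get_state()['eef_pos']); print(p)
f=lambda t:np.array([-40*np.cos(t)+4*np.sin(t),40*np.sin(t)+4*np.cos(t)])
for t in np.arange(.1,1.91,.1): print(round(t,1),np.round(f(t)-f(0),1))
E
```

```text
t 46.73 tcp [0.6116 0.2525 0.0513] psi 83.0 zax [-0.001  0.001 -1.   ] F [-6.   1.4  5. ] op 0.099 q6 0.36
[-0.0241722   0.04443807  0.01333865]
0.1 [0.6 4. ]
0.2 [1.6 7.9]
0.3 [ 3.  11.6]
0.4 [ 4.7 15.3]
0.5 [ 6.8 18.7]
0.6 [ 9.2 21.9]
0.7 [12.  24.8]
0.8 [15.  27.5]
0.9 [18.3 29.8]
1.0 [21.8 31.8]
1.1 [25.4 33.5]
1.2 [29.2 34.7]
1.3 [33.2 35.6]
1.4 [37.1 36.1]
1.5 [41.2 36.2]
1.6 [45.2 35.9]
1.7 [49.1 35.2]
1.8 [53. 34.]
1.9 [56.7 32.6]
```

Gripped. Following the circle up.

Call:
move_arm(
  plan=[
    [[0,0,0,0,0.0006,-0.004,0.003],[0,0,0,0,0.0016,-0.008,0.003],[0,0,0,0,0.003,-0.0116,0.003],[0,0,0,0,0.0047,-0.0153,0.003],[0,0,0,0,0.0068,-0.0187,0.003]],
  ],
)

```text
time: 47.35
eef_pos: [0.6168, 0.2518, 0.0697]
tcp_rot: [0.749, 0.662, -0.002, -0.002]
contact_force: [-7.2, 0.6, 0.7]
opening: 0.101
```

Call:
move_arm(
  plan=[
    [[0,0,0,0,0.0024,-0.0032,0.003],[0,0,0,0,0.0052,-0.0061,0.003],[0,0,0,0,0.0082,-0.0088,0.003],[0,0,0,0,0.0115,-0.0111,0.003],[0,0,0,0,0.015,-0.0131,0.003]],
  ],
)

```text
time: 47.98
eef_pos: [0.6301, 0.2504, 0.0846]
tcp_rot: [0.749, 0.662, -0.004, -0.004]
contact_force: [-11.5, 0.8, 8.2]
opening: 0.103
```

```bash
python3 - <<'E'
from h import *
where(); p=w2t(get_state()['eef_pos']); print(p); fx=p[0]*1e3-16
from scipy.optimize import brentq
f=lambda t:np.array([-40*np.cos(t)+4*np.sin(t),40*np.sin(t)+4*np.cos(t)])
t0=brentq(lambda t:f(t)[0]-fx,0,2.2); print('th',t0,'off',25+f(t0)[1]-p[2]*1e3)
for t in np.linspace(t0,1.75,9)[1:]: print(round(t,2),np.round(f(t)-f(t0),1))
E
```

```text
t 47.98 tcp [0.6301 0.2504 0.0846] psi 83.0 zax [-0.011  0.    -1.   ] F [-11.5   0.8   8.2] op 0.103 q6 0.35
[-0.00556046  0.04463688  0.04663595]
th 0.9050372499814848 off 12.292601852389303
1.01 [3.7 2.1]
1.12 [7.6 3.8]
1.22 [11.6  5. ]
1.33 [15.8  5.9]
1.43 [20.   6.2]
1.54 [24.3  6.2]
1.64 [28.5  5.7]
1.75 [32.6  4.7]
```

Call:
move_arm(
  plan=[
    [[0,0,0,0,0.005,-0.0015,0.003],[0,0,0,0,0.009,-0.003,0.003],[0,0,0,0,0.013,-0.004,0.003],[0,0,0,0,0.017,-0.005,0.003],[0,0,0,0,0.021,-0.005,0.003]],
  ],
)

```text
time: 48.6
eef_pos: [0.653, 0.2476, 0.0933]
tcp_rot: [0.749, 0.663, -0.003, -0.002]
contact_force: [-4.1, 0.2, 5.9]
opening: 0.101
```

Call:
move_arm(
  plan=[
    [[0,0,0,0,0.004,0,0.003],[0,0,0,0,0.008,0,0.003],[0,0,0,0,0.012,0.001,0.003],[0,0,0,0,0.015,0.002,0.003],[0,0,0,0,0.015,0.002,0.003]],
  ],
)

```text
time: 49.22
eef_pos: [0.6683, 0.2457, 0.0917]
tcp_rot: [0.749, 0.663, -0.003, -0.002]
contact_force: [-5.5, 0.3, 2.0]
opening: 0.095
```

```bash
python3 - <<'E'
from h import *
where(); p=w2t(get_state()['eef_pos']); print(p); fx=p[0]*1e3-16
from scipy.optimize import brentq
f=lambda t:np.array([-40*np.cos(t)+4*np.sin(t),40*np.sin(t)+4*np.cos(t)])
t0=brentq(lambda t:f(t)[0]-fx,0,2.2); print('th',t0,'off',25+f(t0)[1]-p[2]*1e3)
save('sc9','scene');im=cv2.imread('pics/sc9.png'); cv2.imwrite('pics/sc9z.png',cv2.resize(im[120:230,220:380],None,fx=5,fy=5,interpolation=cv2.INTER_CUBIC))
E
```

```text
t 49.23 tcp [0.6683 0.2457 0.0917] psi 83.0 zax [-0.007  0.    -1.   ] F [-5.5  0.3  2. ] op 0.095 q6 0.33
[0.03288129 0.04467273 0.05367807]
th 1.9045045557361069 off 7.805103889808571
```

View pics/sc9z.png

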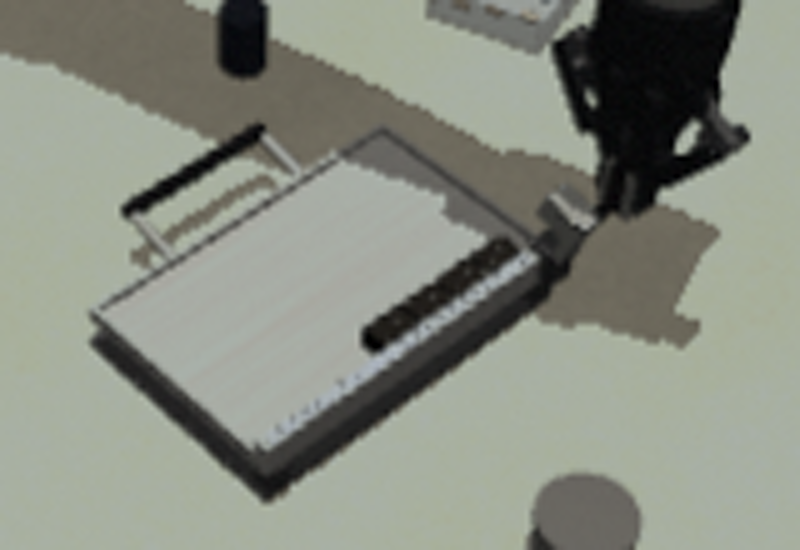

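The stop is up at roughly 1.9 rad and the row looks undisturbed. Releasing and rising clear.

Call:
move_arm(
  plan=[
    [[0,0,0,0,0,0,0.03],[0,0,0,0,0,0,0.03],[0,0,0,0,0,-0.02,0.03],[0,0,0,0,0,-0.07,0.03],[0,0,0,0,0,-0.12,0.03]],
  ],
)

```text
time: 49.9
eef_pos: [0.6696, 0.2456, 0.2145]
tcp_rot: [0.749, 0.663, -0.002, -0.002]
contact_force: [0.5, -0.0, 0.7]
opening: 0.349
```

```bash
python3 - <<'E'
from h import *
where(); rel(tw(-.04,-.08,.17),83)
E
```

```text
t 49.9 tcp [0.6696 0.2456 0.2145] psi 83.0 zax [-0.005  0.    -1.   ] F [ 0.5 -0.   0.7] op 0.349 q6 0.33
REL [-0.3, 0.0, -0.0] [-0.1248, -0.0741, 0.0069]
```

Call:
move_arm(
  plan=[
    [[0,0,0,-0.05,-0.03,0,0.03],[0,0,0,-0.1,-0.06,0.006,0.03],[-0.3,0,0,-0.125,-0.074,0.006,0.03],[-0.3,0,0,-0.125,-0.074,0.006,0.03],[-0.3,0,0,-0.125,-0.074,0.006,0.03]],
  ],
)

```text
time: 50.52
eef_pos: [0.582, 0.131, 0.2106]
tcp_rot: [0.749, 0.662, 0.001, 0.001]
contact_force: [-0.2, -0.3, -0.6]
opening: 0.35
```

```bash
python3 - <<'E'
from h import *
where(); st=get_state(); im=save('w30','wrist'); b=im[...,::-1]
cv2.imwrite('pics/w30z.png',cv2.resize(b[70:240,220:340],None,fx=5,fy=3.5,interpolation=cv2.INTER_CUBIC))
for y in [0,-.03,-.06,-.09,-.12]: print(y,proj('wrist',tw(-.022,y,.016),st),proj('wrist',tw(0,y,.016),st))
save('sc10','scene'); save('sd10','side')
E
```

```text
t 50.52 tcp [0.582  0.131  0.2106] psi 83.0 zax [ 0.004  0.    -1.   ] F [-0.2 -0.3 -0.6] op 0.35 q6 0.17
0 [271.0147158  95.8527652] [294.74213637  95.84456336]
-0.03 [270.45897495 128.8716117 ] [293.43057026 128.85628851]
-0.06 [269.93755969 159.85103382] [292.19999608 159.82947096]
-0.09 [269.44738509 188.9743201 ] [291.0431364  188.94728148]
-0.12 [268.98572513 216.40343441] [289.95356032 216.37158425]
```

View pics/w30.png

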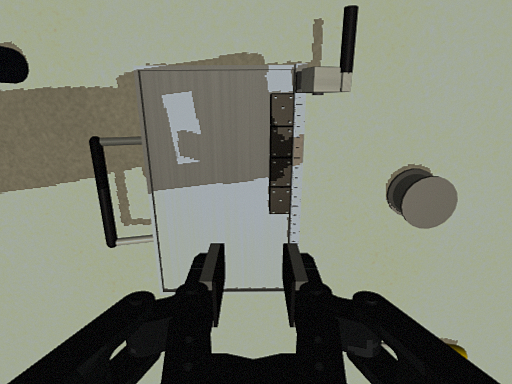

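View pics/w30z.png

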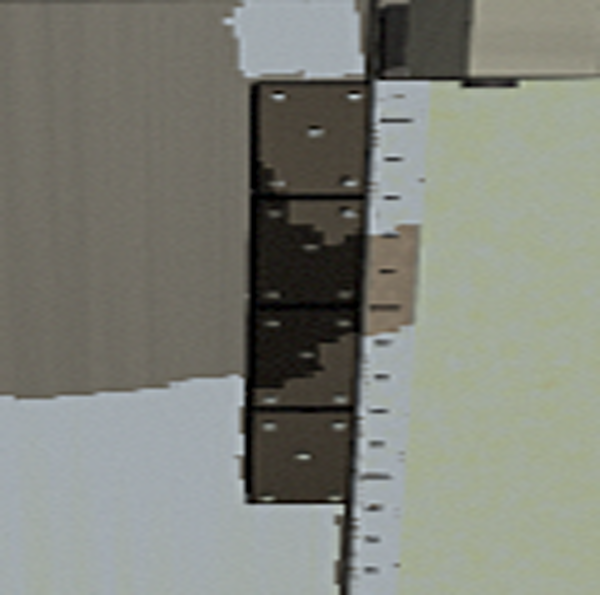

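View pics/sc10.png

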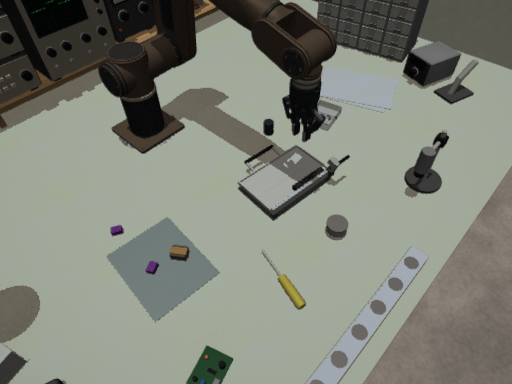

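The row is intact: end to end, flush with the stop plane (relay end at row 93, stop face edge at row 92), the stop is up, the tray is level and the gripper is clear. Handing in.

```bash
python3 - <<'E'
from plant import ticket
print(ticket.sign_off())
E
```

```text
the job is handed in; nothing more can be done
None
```

The job is done and handed in at about 50 s of the 210 s allowed; sign-off gives no verdict, so success rests on my own checks below.

**What I did:** I loaded all four black relays onto the tray, pins up and spread along the fence. I lifted the tray to about 0.53 rad so they slid to the fence, then let it down level. I flipped the stop down and pushed the row until the force rose to about 5 N. Then I flipped the stop back up to roughly 1.9 rad. I left both purple look-alikes alone.

**One disturbance:** the fourth relay was knocked onto the mat's corner before I reached it. I found it again in the camera image and picked it up from there.

**Last checks before hand-in:**
- **Row:** the pictures showed four relays flat against the fence with no visible gaps. The first relay's end was within about a pixel of the stop face.
- **Tray and stop:** the tray was level, the stop was up, and the gripper was clear of everything.
- **Other things on the bench:** the transformer, capacitor, reel and screwdriver looked unmoved in the pictures; I did not measure them again.

**One disagreement:** the row met the stop about 4 mm further along than my tray model predicted. I put this down to error in my datum estimate or in the assumed fingertip width, and relied on the contact force and the final picture instead.

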